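Shut and latch the shielded test chamber

TASK

Close up the shielded test chamber: push its door to until it meets the rubber gasket, pull the draw latch's wire loop out over the keeper's lip so that it hooks underneath, then press the lever down past centre until it lies flat and holds the door sealed. Work by feel: do not slam the door or ram the loop onto the keeper, do not bear down hard on the lever once it is flat, and leave the things standing around where they are.

Things in the scene. Friction and masses are not known exactly. Their poses are not given: they have to be found in the camera images.
- chamber: Shielded test chamber, a bare aluminium box 200 (x) x 240 (y) x 110 (z) mm, bolted down. Origin: centre of its underside; z up; its open front, with the door, looks along -x; flat roof at z = 110 mm. The keeper on the door and the loop and lever on the roof lie in one line along x, at y near 0.
- door (a joint): Door angle about its foot, rad: 0.00 (give or take 0.01) = drawn shut by the latch; grows as its top leans out (-x). Plate 22 mm thick, 240 wide, top level with the roof; hinge along y at chamber x -115, z 8 mm. Stiff hinge: stays where left, 3 N at the top moves it. It meets the rubber gasket under its top at 0.025 to 0.06; from there each mm takes 13 N.
- door_edge (a point): Middle of the door's upper outer edge; axes as the chamber's when shut, tilting with the door. The face below it is the one to push (a bar handle stands 35 mm out of it, 60 mm down). The keeper's lip overhangs its throat: 3.5 mm thick, underside 7.5 mm over the throat's floor, free edge 5 mm out (-x) from the throat's wall.
- keeper_mark (a point): Nominal place of the loop bar's centre when seated in the keeper, a steel hook 18 mm wide (y) on the door's top, 20 mm above it. The keeper stands on shims: its true height is up to 3 mm more or less (not its x, y). Throat open to -x: wall 2.5 mm behind (+x) this point, floor 3 mm below it, running 14.5 mm out to the door's outer face. Axes as the door's.
- lever_pivot (a point): Axis of the lever on the latch base, 22 mm above the roof, 32 mm behind (+x of) the shut keeper seat; the base (62 x 34 x 3 mm plate with two ears on an 8 mm riser, 68 x 40) is screwed on up to 0.7 mm off in x, 2 mm in y and 0.02 rad. Axes of the latch: x from the keeper towards the flat lever's end, y along the pivot, z up.
- lever (a joint): Lever angle, rad: 0 = flat (shut, on its stop), 1.57 = upright, 1.80 = wide open, at its limit. Stiff pivot (0.1 N m): stays where left; starts at 1.0 to 1.35. With the loop hooked, pressing it down near its end takes 3 to 11 N, most near 0.7 rad; dead centre is at 0.09 to 0.28 rad, below which the load helps it down.
- latch_stop: The rigid steel tab, 6 x 20 x 15 mm, that stands up from the latch base under the lever, 32 mm from the lever's pivot. The lever comes to rest on it when flat. Origin: centre of its foot, 11 mm above the roof.
- lever_end (a point): On the upper face of the lever's free end, 48 mm from the pivot: that face looks to the keeper when the lever is upright, and up when flat. Steel strip 26 mm wide, 4 thick, 66 long (58 beyond the pivot), upper face 8 mm off the pivot axis, its last 18 mm turned up slightly. x along the lever to its end, z out of the upper face.
- loop_pivot (a point): Axis of the loop on the lever, 18 mm from the lever's pivot (in the lever's axes 17.9 mm along x, -2.2 mm along z), so it moves towards the keeper as the lever opens; pulling the loop outwards with some 6 N draws the lever open. Axes of the loop: x from its pivot to its bar, y along the pivot.
- loop_bar (a point): Centre of the loop's straight end bar, 50 mm from the loop pivot. The loop is a U of 5 mm steel wire, side wires 39 mm apart; the bar (along y) ends in two round knobs of 9 mm, 54 mm over all, by which it can be pinched from above and spins easily. With the lever at its open limit the bar clears the lip by 1 to 9 mm.
- loop (a joint): Angle of the loop on the lever, rad: 0 = folded back against the lever's upper face, pointing 0.256 rad above the lever; grows as it swings over towards the keeper; about 2.9 when seated and shut; starts at 0 to 0.5. Its pivot is a little stiff: it stays where left and turns along with the lever unless the bar is held or caught under the lip, so draw it in (+x) before letting go.
- positioner: A loose probe positioner of stacked metal stages with micrometer knobs, about 60 x 55 x 106 mm, on the bench left (+y) of the chamber. Origin: centre of its underside. Leave it.
- wafer_box: A loose flat round wafer box, 80 mm diameter, 14 mm high, on the chamber's roof behind and right of the latch. Origin: centre of its underside. Leave it.
- wrench: A loose small open-ended wrench, 130 mm long, lying on the bench right (-y) of the chamber. Leave it.
- cap_tray: A loose black tray with four compartments, 90 x 60 x 22 mm, on the bench beyond the positioner. Origin: centre of its underside. Leave it.
Mind the look-alikes: they are no part of the job. What is shaped like the part that bears door but blue is not meant.

How it is judged:
By the outcome, as a careful person would: the job done as asked, in the order asked, and still so for the second after the job is handed in, with the robot touching nothing.
It also fails if it takes over 72 s, if anything falls off the work surface, if the arm or the gripper's body presses on something with over 40 N, if the wrist force passes 120 N, or if a joint passes its speed limit or range.

ROBOT

A 6-joint arm with a two-finger parallel gripper is mounted at the origin on the work surface. World frame = base frame: x ahead of the robot, y to its left, z up, the work surface at z = 0. Lengths are in m, angles in rad, forces in N, time in s.
With the tool pointing down it reaches from about 0.35 to 0.775 m from the base axis. Payload 5.5 kg.
Tool frame: the origin (TCP) lies at the very end of the fingers, on their centre line; the grasp point (between the pads) lies 19 mm behind it; z points along the fingers, y is the direction in which the jaws open and shut (so a half turn about z gives the same grasp; the last joint's range is limited). The gripper opens to 85 mm and grips with 20 to 120 N. Pads are 22 mm wide; open, the fingers measure 114 mm over their backs; the gripper's body (76 mm by 85 mm) begins 54 mm behind the grasp point. The pads swing forward as they close: fully open they stand 13 mm farther back than shut.
Start: joints at [1.123, 0.313, 0.046, 1.304, 0, 1.431], TCP at [0.174, 0.548, 0.231] pointing down, gripper open.
Joint ranges: [-2.76, 2.76], [-0.86, 1.69], [-1.03, 1.26], [-2.2, 2.34], [-1.47, 1.5], [-3.14, 3.14]. Speed limits (rad/s): [2.57, 2.57, 3.14, 3.14, 3.14, 3.14].

INTERFACE

Orientations are given as a unit quaternion [w, x, y, z].
In Python, from workcell import get_state, imaging, env, spotter gives the robot as it stands.
- The arm moves only by the tool play_rows, never from a script. Its argument "moves" is a list of rows, each an object with "claw": the finger opening in cm, from 0 to 8.54; "delta_pos": the shift along the tool's x, y, z in cm, a list of three; "twist": the turn about the tool's z in degrees. A call has 1 to 12 rows; each row is the pose to reach, as a shift and turn from the pose commanded when the call began, along the tool's axes at that moment; what a row does not reach only later rows make up. A row lasts 1/8 s, in which the tool goes at most 62.5 mm and 10.7 degrees, less where a joint would pass 70% of its speed; a pose out of reach is approached as far as the arm can. A call with a gripper value outside its range is refused whole. The fingers move at their own pace and stop on an object; "force" is the grip in N (left out, the last holds). Time passes only in rows, so rows that repeat a pose let the fingers close. It gives the time, the measured TCP pose, the force and the opening at its end, in the units of the state.
- get_state(): the state, without advancing time (a new reading comes with each control period).
- imaging.read_camera(name): name is "scene" or "top" or "wrist"; returns the picture (420x560x3 uint8, red, green, blue); there is no depth.
- imaging.camera_info(name): a dict with "fx", "fy", "cx", "cy" (pixels), "k1" (the pictures are not rectified: a ray, as slopes to the right and down, at radius r is drawn at 1 + k1 r^2 times it, then the intrinsics apply), "world_to_cam" (4x4, takes a point from world to camera coordinates). Camera axes: x right, y down, z forward; pixel columns grow to the right and rows downward; lengths in m; the calibration is good to about 2 mm. A picture is of the moment at which its call begins: read the wrist's pose just before it. camera_info takes no time and is no camera call; for the wrist camera it gives the pose at the moment of the call.
- env.hand_in(): hands the job in, once; it reports no verdict.
Trained networks look in the newest picture that a camera, given by its name, has taken for a name from the list of things; names that differ only in an ending like _2 or _b are one class to them, and where a whole thing is asked for, a point or a joint stands for the part that bears it (a point fixed in the world has none). Each returns a list of dicts, best first, with "conf" (0 to 1); they miss things now and then, are a little off and sometimes report something else, mostly with a low value. They report only what shows in the picture. A call takes as long as a camera call. They do not tell look-alikes from the thing itself.
- spotter.spot_in(camera, query): "extent" ([left, top, right, bottom] in pixels, round what is visible of it).
The state is a dict: "clock": time; "joint_pos": joint angles; "qvel": joint speeds; "tau": joint torques, N m; "tcp_pos": TCP position; "orientation": TCP orientation; "wrist_force": force on the tool from outside, world axes, zero at the start; "ft_torque": the same for the moment, N m; "finger_gap": finger opening in m.
Only numpy, scipy, OpenCV 4.12 (cv2) and the standard library are available. Lean on these libraries where they do the work, as an engineer would, in place of code of your own. Each camera call takes 0.05 s, during which the arm holds its last target. There are 200 camera calls.

## Working session

There is one attempt and no reset: what is moved stays moved. The work goes in short steps, Python scripts to look and compute and a tool call to move; the robot and the scene stay as the last step left them, time stands still between calls to the robot, and variables do not carry over. Pictures are saved under pics/ and viewed, about 8 in all and at most 12, crops included, and the job is handed in when it is done.

Besides the shell and the picture viewer there is one more tool, called as name(argument=value, ...) on one line, values as JSON. play_rows: Moves the arm, as the interface text tells. Its arguments: {"type":"object","properties":{"moves":{"type":"array"},"force":{"type":"number"}},"required":["moves"]}

```bash
ls; mkdir -p pics
cat > h.py <<'E'
import numpy as np, cv2
from workcell import get_state, imaging, env, spotter
def cam(n):
    c=imaging.camera_info(n); return c,np.array(c["world_to_cam"])
def proj(n,P):
    c,T=cam(n); p=(T[:3,:3]@np.atleast_2d(P).T).T+T[:3,3]
    s=p[:,:2]/p[:,2:]; r2=(s**2).sum(1,keepdims=True); s=s*(1+c["k1"]*r2)
    return s*[c["fx"],c["fy"]]+[c["cx"],c["cy"]]
def ray(n,uv):
    c,T=cam(n); d=(np.array(uv,float)-[c["cx"],c["cy"]])/[c["fx"],c["fy"]]; s=d.copy()
    for _ in range(20): s=d/(1+c["k1"]*(s@s))
    R=T[:3,:3]; v=R.T@np.array([s[0],s[1],1]); return -R.T@T[:3,3],v/np.linalg.norm(v)
def atz(n,uv,z):
    o,v=ray(n,uv); return o+v*(z-o[2])/v[2]
def tri(obs):
    A=np.zeros((3,3));b=np.zeros(3)
    for n,uv in obs:
        o,v=ray(n,uv);M=np.eye(3)-np.outer(v,v);A+=M;b+=M@o
    return np.linalg.solve(A,b)
def snap(n,f=None,crop=None,k=1):
    im=imaging.read_camera(n)
    if f:
        j=im if crop is None else im[crop[1]:crop[3],crop[0]:crop[2]]
        cv2.imwrite("pics/"+f,cv2.resize(j[...,::-1],None,fx=k,fy=k,interpolation=cv2.INTER_CUBIC))
    return im
E
python3 - <<'E'
from h import *
a=snap("scene");b=snap("top")
cv2.imwrite("pics/a.png",cv2.resize(np.hstack([a,b])[...,::-1],None,fx=.714,fy=.714))
cv2.imwrite("pics/top.png",b[...,::-1]);cv2.imwrite("pics/scene.png",a[...,::-1])
for n in("scene","top"):
    print(n,cam(n)[0]["fx"],(-cam(n)[1][:3,:3].T@cam(n)[1][:3,3]).round(3))
    for q in["chamber","door","door_edge","keeper_mark","lever","lever_end","lever_pivot","loop","loop_bar","latch_stop","wafer_box","positioner"]:
        print(q,[(np.round(d["extent"]).tolist(),round(d["conf"],2)) for d in spotter.spot_in(n,q)[:3]])
print(get_state())
E
```

```text
pics
scene 428.66166951509757 [1.161 0.605 0.979]
chamber [([198.0, 177.0, 309.0, 269.0], 0.9), ([252.0, 167.0, 269.0, 188.0], 0.26)]
door [([236.0, 164.0, 312.0, 215.0], 0.96), ([333.0, 184.0, 416.0, 232.0], 0.76)]
door_edge [([234.0, 166.0, 310.0, 204.0], 0.79), ([331.0, 182.0, 419.0, 232.0], 0.77), ([307.0, 238.0, 342.0, 277.0], 0.47)]
keeper_mark [([334.0, 181.0, 420.0, 227.0], 0.92), ([234.0, 166.0, 313.0, 218.0], 0.77)]
lever [([256.0, 170.0, 270.0, 188.0], 0.56)]
lever_end [([255.0, 165.0, 270.0, 189.0], 0.67)]
lever_pivot [([254.0, 167.0, 275.0, 203.0], 0.83), ([235.0, 166.0, 313.0, 219.0], 0.49)]
loop [([254.0, 170.0, 268.0, 178.0], 0.46)]
loop_bar [([254.0, 166.0, 274.0, 188.0], 0.65)]
latch_stop []
wafer_box [([208.0, 202.0, 234.0, 226.0], 0.76), ([180.0, 206.0, 199.0, 236.0], 0.28), ([347.0, 254.0, 377.0, 289.0], 0.22)]
positioner [([305.0, 240.0, 342.0, 274.0], 0.88)]
top 540.0698367424988 [0.283 0.121 1.371]
chamber [([243.0, 136.0, 360.0, 242.0], 0.95), ([303.0, 202.0, 326.0, 220.0], 0.71)]
door [([152.0, 283.0, 257.0, 326.0], 0.64), ([268.0, 222.0, 368.0, 265.0], 0.57
[... 620 characters left out ...]
0, 233.0, 220.0], 0.89)]
{'clock': 1.3, 'joint_pos': array([ 1.12337227e+00,  3.13223612e-01,  4.61060921e-02,  1.30356906e+00,
       -1.54312980e-06,  1.43117000e+00]), 'qvel': array([ 0.00025178, -0.00059641, -0.00131918, -0.00043128,  0.00032212,
        0.00088751]), 'tau': array([ 1.05363306e-03, -4.80469108e+01,  2.98811692e+01,  6.57034852e-04,
       -1.27067210e-04, -2.15061952e-06]), 'tcp_pos': array([0.17425135, 0.54802113, 0.23131223]), 'orientation': array([1.66155694e-05, 1.53292073e-01, 9.88180923e-01, 5.23051069e-05]), 'wrist_force': array([ 0.43933904, -0.23118127, -0.52676124]), 'ft_torque': array([ 0.0616557 , -0.0032982 ,  0.02506988]), 'finger_gap': 0.08550914473212581}
```

View pics/a.png

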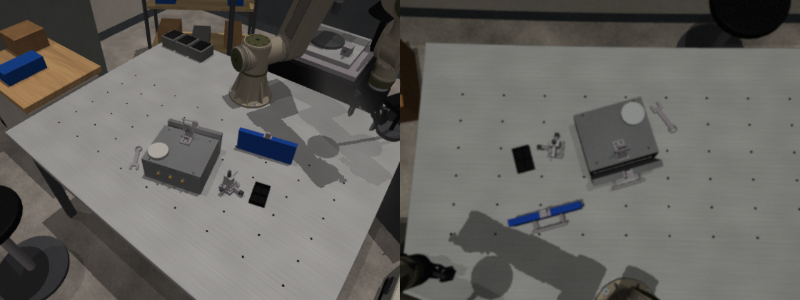

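Run:
```python
import cv2,numpy as np
t=cv2.imread("pics/top.png")[130:272,235:395];s=cv2.imread("pics/scene.png")[155:275,190:320]
t=cv2.resize(t,None,fx=4,fy=4,interpolation=2)
cv2.imwrite("pics/t4.png",t)
```

```text
(no output)
```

View pics/t4.png

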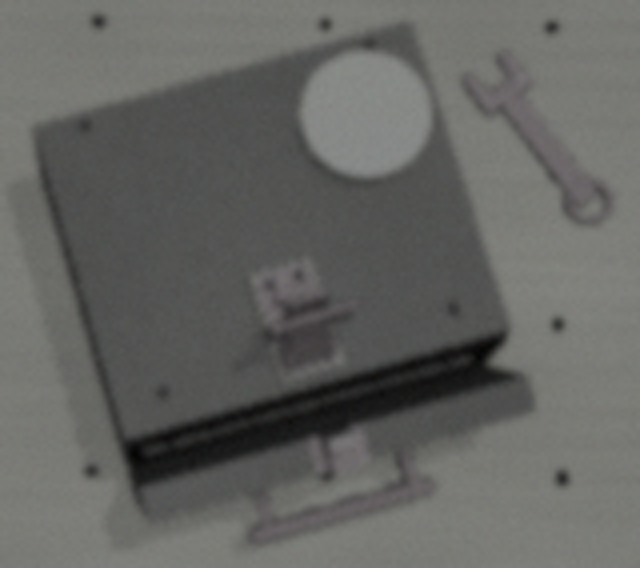

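Run:
```python
from h import *
from scipy.optimize import least_squares
cr=np.array([(38,128),(412,22),(508,332),(128,442)],float)
P=np.array([atz("top",[234.9+x/4,129.9+y/4],.11) for x,y in cr]);print(P.round(4))
print([np.linalg.norm(P[i]-P[(i+1)%4]).round(3) for i in range(4)])
L=np.array([[.1,.12],[.1,-.12],[-.1,-.12],[-.1,.12]])
def T(p,l):
    c,s=np.cos(p[2]),np.sin(p[2]); return l@np.array([[c,s],[-s,c]])+p[:2]
r=least_squares(lambda p:(T(p,L)-P[:,:2]).ravel(),[P[:,0].mean(),P[:,1].mean(),0.]);print(r.x.round(4),(r.fun*1e3).round(1))
# keeper mark shut etc
x=r.x
for n,l in dict(pivot=[-.126+.0145+.032,0],doortop=[-.126,0]).items(): print(n,T(x,np.array([l])).round(4))
# reach
```

```text
[[ 0.643   0.1842  0.11  ]
 [ 0.7131 -0.0425  0.11  ]
 [ 0.5215 -0.0976  0.11  ]
 [ 0.4526  0.1271  0.11  ]]
[np.float64(0.237), np.float64(0.199), np.float64(0.235), np.float64(0.199)]
[0.5825 0.0428 0.2935] [ 0.6  2.4 -0.2 -0.7  0.  -3.4 -0.5  1.7]
pivot [[0.5064 0.0198]]
doortop [[0.4619 0.0064]]
```

```bash
cat >> h.py <<'E'
CX=np.array([.5825,.0428]);YAW=.2935
def c2w(p):
    c,s=np.cos(YAW),np.sin(YAW);p=np.array(p,float);return np.array([CX[0]+c*p[0]-s*p[1],CX[1]+s*p[0]+c*p[1],p[2]])
def w2c(P):
    c,s=np.cos(YAW),np.sin(YAW);d=np.array(P[:2])-CX;return np.array([c*d[0]+s*d[1],-s*d[0]+c*d[1],P[2]])
def Rt(st=None):
    from scipy.spatial.transform import Rotation as R
    q=(st or get_state())["orientation"];return R.from_quat(q[[1,2,3,0]]).as_matrix()
def delta(p):  # chamber-frame target -> tool cm
    st=get_state();R=Rt(st);d=R.T@(c2w(p)-st["tcp_pos"])*100
    ty=R[:,1];cy=np.array([-np.sin(YAW),np.cos(YAW)])
    tw=-np.degrees(np.arctan2(ty[0]*cy[1]-ty[1]*cy[0],ty[:2]@cy));return d.round(2),round(tw,2)
E
python3 - <<'E'
from h import *
print(delta([-.12,0,.30]),delta([-.16,0.08,.30]))
T=cam("wrist")[1];st=get_state()
print((Rt(st).T@(-T[:3,:3].T@T[:3,3]-st["tcp_pos"])).round(3),(Rt(st).T@T[:3,:3].T[:,2]).round(3))
# door edge outer ends in top crop & handle
for uv in [(150,515),(535,405)]: print(w2c(atz("top",[234.9+uv[0]/4,129.9+uv[1]/4],.105)).round(4))
for uv in [(268,325),(352,308)]: print(w2c(atz("top",[234.9+uv[0]/4,129.9+uv[1]/4],.19)).round(4))
E
```

```text
(array([-44.32, -42.57,  -6.87]), np.float64(-34.45)) (array([-36.49, -38.23,  -6.87]), np.float64(-34.45))
[ 0.067  0.    -0.142] [-0.263 -0.001  0.965]
[-0.1443  0.1176  0.105 ]
[-0.1446 -0.1196  0.105 ]
[-0.0689  0.028   0.19  ]
[-0.0725 -0.0198  0.19  ]
```

play_rows(moves=[{"claw": 7.5, "delta_pos": [-4, -4, -5], "twist": -10}, {"claw": 7.5, "delta_pos": [-8, -8, -5], "twist": -20}, {"claw": 7.5, "delta_pos": [-12.5, -12.2, -5], "twist": -30}, {"claw": 7.5, "delta_pos": [-16.5, -16.2, -5], "twist": -34.5}, {"claw": 7.5, "delta_pos": [-20.6, -20.2, -5], "twist": -34.5}, {"claw": 7.5, "delta_pos": [-25, -24.4, -5], "twist": -34.5}, {"claw": 7.5, "delta_pos": [-29, -28.6, -5], "twist": -34.5}, {"claw": 7.5, "delta_pos": [-33, -33, -5], "twist": -34.5}, {"claw": 7.5, "delta_pos": [-37, -37.5, -5], "twist": -34.5}, {"claw": 7.5, "delta_pos": [-40.5, -41.8, -5], "twist": -34.5}, {"claw": 7.5, "delta_pos": [-42.4, -42.2, -5], "twist": -34.5}, {"claw": 7.5, "delta_pos": [-42.4, -42.2, -5], "twist": -34.5}])

```text
clock: 2.8
tcp_pos: [0.4512, 0.0169, 0.281]
orientation: [-0.0, -0.146, 0.989, 0.0]
wrist_force: [0.6, 0.4, -0.0]
finger_gap: 0.0751
```

Run:
```python
from h import *
st=get_state();print(st["clock"],st["tcp_pos"],w2c(st["tcp_pos"]).round(4),st["qvel"].round(3))
snap("wrist","w1.png",None,1.4)
for q in["lever_end","loop_bar","keeper_mark","lever_pivot","door_edge","lever"]:
    print(q,[(np.round(d["extent"]).tolist(),round(d["conf"],2)) for d in spotter.spot_in("wrist",q)[:3]])
np.save("c1.npy",cam("wrist")[1])
for p in [[-.126-.018,0,.11],[-.1115,0,.13],[-.0795,0,.132],[-.07,0,.19]]: print(proj("wrist",c2w(p)).round(0))
```

```text
2.8 [0.45119543 0.01690567 0.28102521] [-0.1332  0.0132  0.281 ] [ 0.04  -0.024 -0.026  0.02   0.006  0.004]
lever_end [([238.0, 236.0, 298.0, 291.0], 0.56), ([234.0, 256.0, 292.0, 285.0], 0.5)]
loop_bar [([237.0, 256.0, 297.0, 284.0], 0.59)]
keeper_mark [([402.0, 89.0, 560.0, 151.0], 0.85), ([158.0, 148.0, 377.0, 200.0], 0.81)]
lever_pivot [([237.0, 227.0, 295.0, 295.0], 0.6)]
door_edge [([396.0, 92.0, 560.0, 154.0], 0.76), ([192.0, 311.0, 241.0, 350.0], 0.67), ([160.0, 147.0, 377.0, 199.0], 0.63)]
lever [([234.0, 239.0, 302.0, 292.0], 0.83), ([163.0, 197.0, 376.0, 350.0], 0.25)]
[[267. 180.]]
[[267. 215.]]
[[267. 245.]]
[[264. 281.]]
```

View pics/w1.png

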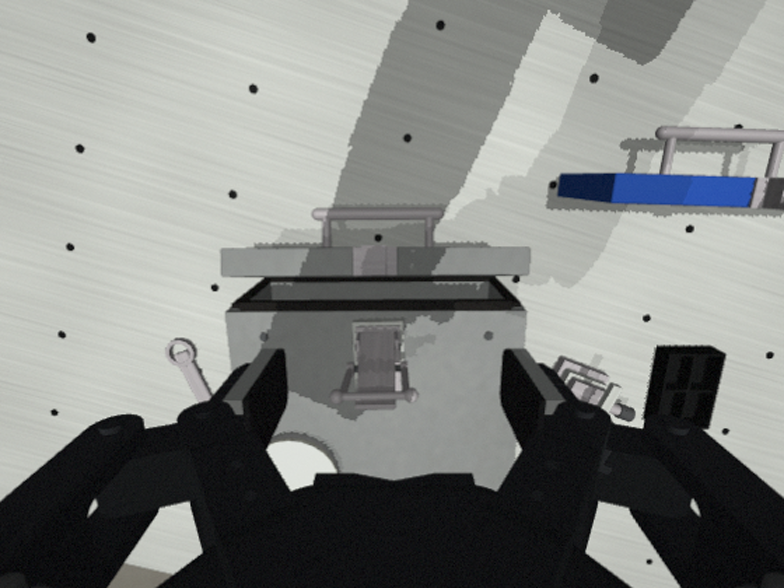

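Run:
```python
from h import *
c,T=cam("wrist");print(c["fx"])
k=1.4
for n,uv,z in [("frontR",(226,311),.11),("frontL",(526,310),.11),("doorOutR",(221,249),.108),("doorOutL",(530,247),.108),("doorInL",(530,276),.11),("keepR",(353,248),.13),("keepL",(397,248),.13),("baseR",(353,321),.121),("baseL",(404,321),.121),("levendR",(359,404),.185),("levendL",(396,404),.185)]:
    print(n,w2c(atz("wrist",np.array(uv)/k,z)).round(4))
a,b=np.array([337,397])/k,np.array([412,396])/k
for z in (.175,.18,.185,.19,.195,.2):
    A,B=w2c(atz("wrist",a,z)),w2c(atz("wrist",b,z));print(z,((A+B)/2).round(4),(B-A).round(4))
```

```text
298.21796952383465
frontR [-0.0971 -0.1174  0.11  ]
frontL [-0.0985  0.1194  0.11  ]
doorOutR [-0.1462 -0.1169  0.108 ]
doorOutL [-0.1483  0.1188  0.108 ]
doorInL [-0.126   0.1201  0.11  ]
keepR [-0.1509 -0.0139  0.13  ]
keepL [-0.151   0.0173  0.13  ]
baseR [-0.0929 -0.0161  0.121 ]
baseL [-0.093  0.023  0.121]
levendR [-0.0595 -0.007   0.185 ]
levendL [-0.0595  0.0166  0.185 ]
0.175 [-0.0592  0.0024  0.175 ] [-0.0009  0.0497  0.    ]
0.18 [-0.062   0.0027  0.18  ] [-0.0009  0.0487  0.    ]
0.185 [-0.0649  0.0029  0.185 ] [-0.0008  0.0477  0.    ]
0.19 [-0.0677  0.0032  0.19  ] [-0.0008  0.0467  0.    ]
0.195 [-0.0705  0.0034  0.195 ] [-0.0008  0.0457  0.    ]
0.2 [-0.0734  0.0037  0.2   ] [-0.0008  0.0447  0.    ]
```

```bash
sed -i 's/^CX=.*/CX=np.array([.5825,.0428])+[.0015*.957-.001*.29,.0015*.29+.001*.957];YAW=.2965/' h.py
cat >> h.py <<'E'
def s():
    st=get_state();f=st["wrist_force"];c,q=np.cos(YAW),np.sin(YAW)
    print("t",round(st["clock"],2),"tcpC",(w2c(st["tcp_pos"])*1e3).round(2),"F_C",np.round([c*f[0]+q*f[1],-q*f[0]+c*f[1],f[2]],2),"M",st["ft_torque"].round(2),"gap",round(st["finger_gap"]*1e3,1))
E
python3 - <<'E'
from h import *
s();print(delta([-.185,.085,.281]),delta([-.185,.085,.085]),delta([-.165,.085,.085]))
E
```

```text
t 3.15 tcpC [-135.32   14.44  281.46] F_C [ 0.34 -0.32 -0.48] M [0.01 0.03 0.02] gap 75.1
(array([4.97, 7.06, 0.05]), np.float64(-0.01)) (array([ 4.97,  7.05, 19.65]), np.float64(-0.01)) (array([ 2.97,  7.05, 19.65]), np.float64(-0.01))
```

play_rows(moves=[{"claw": 0, "delta_pos": [3, 4.5, 0], "twist": 0}, {"claw": 0, "delta_pos": [5, 7, 3], "twist": 0}, {"claw": 0, "delta_pos": [5, 7, 9], "twist": 0}, {"claw": 0, "delta_pos": [5, 7, 15], "twist": 0}, {"claw": 0, "delta_pos": [5, 7, 19.6], "twist": 0}, {"claw": 0, "delta_pos": [5, 7, 19.6], "twist": 0}, {"claw": 0, "delta_pos": [4, 7, 19.6], "twist": 0}, {"claw": 0, "delta_pos": [3.3, 7, 19.6], "twist": 0}, {"claw": 0, "delta_pos": [2.8, 7, 19.6], "twist": 0}, {"claw": 0, "delta_pos": [2.4, 7, 19.6], "twist": 0}, {"claw": 0, "delta_pos": [2.0, 7, 19.6], "twist": 0}, {"claw": 0, "delta_pos": [1.6, 7, 19.6], "twist": 0}])

```text
clock: 4.65
tcp_pos: [0.4134, 0.0795, 0.0852]
orientation: [-0.001, -0.147, 0.989, -0.0]
wrist_force: [-4.1, -2.1, 3.7]
finger_gap: 0.0002
```

```bash
python3 -c "
from h import *
s()"
```

```text
t 4.65 tcpC [-152.47   83.55   85.18] F_C [-4.49 -0.78  3.68] M [-0.24  0.85  0.02] gap 0.2
```

play_rows(moves=[{"claw": 0, "delta_pos": [-0.2, 0, 0], "twist": 0}, {"claw": 0, "delta_pos": [-0.4, 0, 0], "twist": 0}, {"claw": 0, "delta_pos": [-0.5, 0, 0], "twist": 0}, {"claw": 0, "delta_pos": [-0.6, 0, 0], "twist": 0}])

```text
clock: 5.15
tcp_pos: [0.4206, 0.0815, 0.0853]
orientation: [-0.0, -0.147, 0.989, 0.0]
wrist_force: [-3.9, 0.3, 3.9]
finger_gap: -0.0002
```

play_rows(moves=[{"claw": 0, "delta_pos": [-0.1, 0, 0], "twist": 0}, {"claw": 0, "delta_pos": [-0.2, 0, 0], "twist": 0}])

```text
clock: 5.4
tcp_pos: [0.4226, 0.0821, 0.0853]
orientation: [0.0, -0.147, 0.989, 0.0]
wrist_force: [-2.5, -0.6, 2.3]
finger_gap: 0.0001
```

```bash
python3 -c "
from h import *
s()"
```

```text
t 5.4 tcpC [-142.92   83.28   85.31] F_C [-2.57  0.18  2.29] M [-0.1   0.61  0.01] gap 0.1
```

Continue by 1 mm steps until the gasket force shows.

play_rows(moves=[{"claw": 0, "delta_pos": [-0.1, 0, 0], "twist": 0}, {"claw": 0, "delta_pos": [-0.1, 0, 0], "twist": 0}])

```text
clock: 5.65
tcp_pos: [0.4237, 0.0824, 0.0853]
orientation: [0.0, -0.147, 0.989, 0.0]
wrist_force: [-2.4, -1.1, 2.2]
finger_gap: -0.0002
```

play_rows(moves=[{"claw": 0, "delta_pos": [-0.1, 0, 0], "twist": 0}, {"claw": 0, "delta_pos": [-0.1, 0, 0], "twist": 0}])

```text
clock: 5.9
tcp_pos: [0.4246, 0.0827, 0.0853]
orientation: [0.0, -0.147, 0.989, 0.0]
wrist_force: [-3.4, -0.5, 1.9]
finger_gap: 0.0001
```

play_rows(moves=[{"claw": 0, "delta_pos": [-0.1, 0, 0], "twist": 0}, {"claw": 0, "delta_pos": [-0.1, 0, 0], "twist": 0}])

```text
clock: 6.15
tcp_pos: [0.4255, 0.083, 0.0853]
orientation: [0.0, -0.147, 0.989, 0.0]
wrist_force: [-2.6, -0.5, 2.8]
finger_gap: 0.0001
```

play_rows(moves=[{"claw": 0, "delta_pos": [-0.1, 0, 0], "twist": 0}, {"claw": 0, "delta_pos": [-0.1, 0, 0], "twist": 0}])

```text
clock: 6.4
tcp_pos: [0.4265, 0.0832, 0.0853]
orientation: [0.0, -0.147, 0.989, 0.0]
wrist_force: [-2.5, -0.3, 2.2]
finger_gap: 0.0001
```

play_rows(moves=[{"claw": 0, "delta_pos": [-0.1, 0, 0], "twist": 0}, {"claw": 0, "delta_pos": [-0.1, 0, 0], "twist": 0}])

```text
clock: 6.65
tcp_pos: [0.427, 0.0834, 0.0853]
orientation: [-0.0, -0.147, 0.989, -0.0]
wrist_force: [-4.6, -1.3, 3.2]
finger_gap: -0.0
```

play_rows(moves=[{"claw": 0, "delta_pos": [-0.1, 0, 0], "twist": 0}, {"claw": 0, "delta_pos": [-0.1, 0, 0], "twist": 0}])

```text
clock: 6.9
tcp_pos: [0.4271, 0.0835, 0.0851]
orientation: [-0.001, -0.147, 0.989, -0.0]
wrist_force: [-5.9, -1.0, 5.3]
finger_gap: -0.0002
```

```bash
python3 -c "
from h import *
s()"
```

```text
t 6.9 tcpC [-138.2    83.36   85.15] F_C [-5.92  0.72  5.31] M [-0.47  1.1   0.02] gap -0.2
```

play_rows(moves=[{"claw": 0, "delta_pos": [-0.1, 0, 0], "twist": 0}, {"claw": 0, "delta_pos": [-0.2, 0, 0], "twist": 0}, {"claw": 0, "delta_pos": [-0.2, 0, 0], "twist": 0}])

```text
clock: 7.28
tcp_pos: [0.4275, 0.0837, 0.085]
orientation: [-0.003, -0.146, 0.989, -0.0]
wrist_force: [-9.6, -4.1, 8.1]
finger_gap: 0.0003
```

```bash
python3 -c "
from h import *
s()"
```

```text
t 7.28 tcpC [-137.82   83.43   84.97] F_C [-10.34  -1.08   8.1 ] M [-0.77  1.85  0.  ] gap 0.3
```

play_rows(moves=[{"claw": 0, "delta_pos": [1, 0, 0], "twist": 0}, {"claw": 0, "delta_pos": [3, 0, -3], "twist": 0}, {"claw": 5, "delta_pos": [3, 0, -9], "twist": 0}, {"claw": 7.5, "delta_pos": [3, 0, -15], "twist": 0}, {"claw": 7.5, "delta_pos": [3, 0, -19], "twist": 0}, {"claw": 7.5, "delta_pos": [0, -3, -19], "twist": 0}, {"claw": 7.5, "delta_pos": [-4, -6, -18], "twist": 0}, {"claw": 7.5, "delta_pos": [-6.3, -8.1, -16], "twist": 0}, {"claw": 7.5, "delta_pos": [-6.3, -8.1, -16], "twist": 0}, {"claw": 7.5, "delta_pos": [-6.3, -8.1, -16], "twist": 0}])

```text
clock: 8.52
tcp_pos: [0.5138, 0.0253, 0.2453]
orientation: [0.0, -0.147, 0.989, 0.0]
wrist_force: [-0.1, 0.7, -0.3]
finger_gap: 0.0752
```

Run:
```python
from h import *
s();print(Rt()[:,2].round(4));snap("wrist","w2.png",None,1.4);s()
for q in["loop_bar","lever_end","lever"]:
    print(q,[(np.round(d["extent"]).tolist(),round(d["conf"],2)) for d in spotter.spot_in("wrist",q)[:3]])
np.save("c2.npy",cam("wrist")[1])
```

```text
t 8.53 tcpC [-72.35   2.37 245.32] F_C [ 0.1   0.68 -0.3 ] M [ 0.02  0.05 -0.01] gap 75.2
[-0.e+00  5.e-04 -1.e+00]
t 8.57 tcpC [-72.39   2.55 245.82] F_C [ 0.05  0.92 -0.34] M [-0.01 -0.    0.06] gap 75.1
loop_bar [([236.0, 205.0, 315.0, 233.0], 0.72)]
lever_end [([238.0, 186.0, 318.0, 243.0], 0.86)]
lever [([237.0, 186.0, 322.0, 240.0], 0.67)]
```

View pics/w2.png

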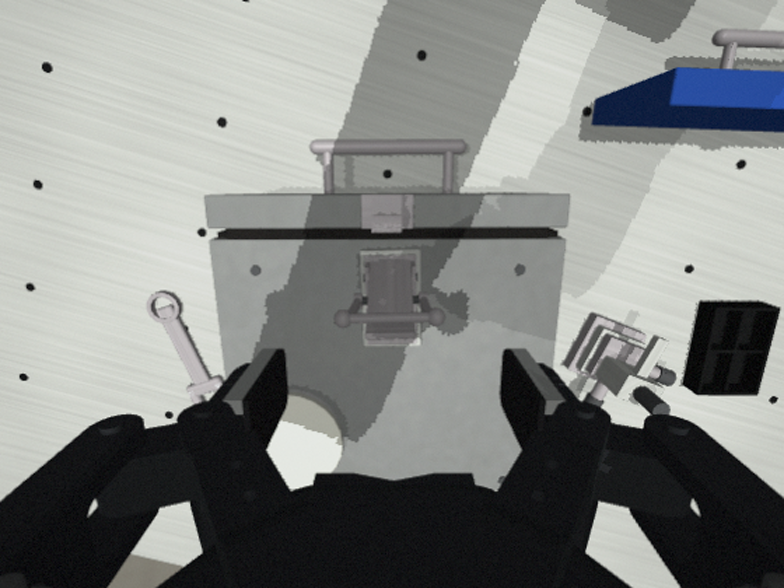

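Run:
```python
from h import *
k=1.4
for n,uv,z in [("frontR",(210,239),.11),("frontL",(565,238),.11),("doorOutR",(205,196),.109),("doorOutL",(569,195),.109),("doorInR",(206,228),.11),("doorInL",(568,227),.11),("keepR",(361,196),.127),("keepL",(413,196),.127),("lipR",(372,210),.138),("lipL",(402,210),.138),("baseR",(360,252),.121),("baseL",(421,251),.121)]:
    print(n,(w2c(atz("wrist",np.array(uv)/k,z))*1e3).round(1))
a,b=np.array([342,319])/k,np.array([437,316])/k
for z in (.185,.19,.195,.2):
    A,B=w2c(atz("wrist",a,z)),w2c(atz("wrist",b,z));print(z,((A+B)/2*1e3).round(1),((B-A)*1e3).round(1))
# triangulate with c1
T2=np.load("c2.npy");T1=np.load("c1.npy")
import h
def rr(T,uv):
    o=h.cam; h.cam=lambda n:(o(n)[0],T); r=ray("wrist",uv); h.cam=o; return r
for A,B in [((337,397),(342,319)),((412,396),(437,316))]:
    M=np.zeros((3,3));v=np.zeros(3)
    for T,uv in((T1,A),(T2,B)):
        o,d=rr(T,np.array(uv)/k);N=np.eye(3)-np.outer(d,d);M+=N;v+=N@o
    print((w2c(np.linalg.solve(M,v))*1e3).round(1))
```

```text
frontR [ -98.2 -120.4  110. ]
frontL [-98.3 117.  110. ]
doorOutR [-126.2 -120.8  109. ]
doorOutL [-126.4  117.   109. ]
doorInR [-105.5 -122.2  110. ]
doorInL [-105.7  118.2  110. ]
keepR [-126.8  -17.3  127. ]
keepL [-126.7   14.4  127. ]
lipR [-119.2  -10.2  138. ]
lipL [-119.2    7.5  138. ]
baseR [-91.1 -19.3 121. ]
baseL [-91.7  20.2 121. ]
0.185 [-68.5   0.4 185. ] [-1.5 48.8  0. ]
0.19 [-70.3   0.4 190. ] [-1.5 47.6  0. ]
0.195 [-72.    0.5 195. ] [-1.5 46.4  0. ]
0.2 [-73.7   0.5 200. ] [-1.4 45.2  0. ]
[-70.4 -21.8 192.6]
[-72.1  24.7 193.9]
```

play_rows(force=20, moves=[{"claw": 7.5, "delta_pos": [0.2, -0.19, 1.5], "twist": -1.2}, {"claw": 7.5, "delta_pos": [0.2, -0.19, 3], "twist": -1.2}, {"claw": 7.0, "delta_pos": [0.2, -0.19, 4.5], "twist": -1.2}, {"claw": 6.5, "delta_pos": [0.2, -0.19, 5.3], "twist": -1.2}, {"claw": 6.2, "delta_pos": [0.2, -0.19, 5.8], "twist": -1.2}, {"claw": 6.0, "delta_pos": [0.2, -0.19, 5.8], "twist": -1.2}, {"claw": 6.0, "delta_pos": [0.2, -0.19, 5.8], "twist": -1.2}])

```text
clock: 9.6
tcp_pos: [0.513, 0.0227, 0.1877]
orientation: [0.0, -0.157, 0.988, -0.0]
wrist_force: [-0.4, 0.8, 0.5]
finger_gap: 0.0603
```

Run:
```python
from h import *
s();snap("wrist","w3.png",(130,60,430,280),2.6);s()
```

```text
t 9.6 tcpC [-7.3890e+01  9.0000e-02  1.8773e+02] F_C [-0.16  0.93  0.46] M [-0.02 -0.01  0.02] gap 60.3
t 9.65 tcpC [-7.3900e+01  1.3000e-01  1.8778e+02] F_C [-0.31  0.33  1.28] M [ 0.02  0.03 -0.01] gap 60.2
```

View pics/w3.png

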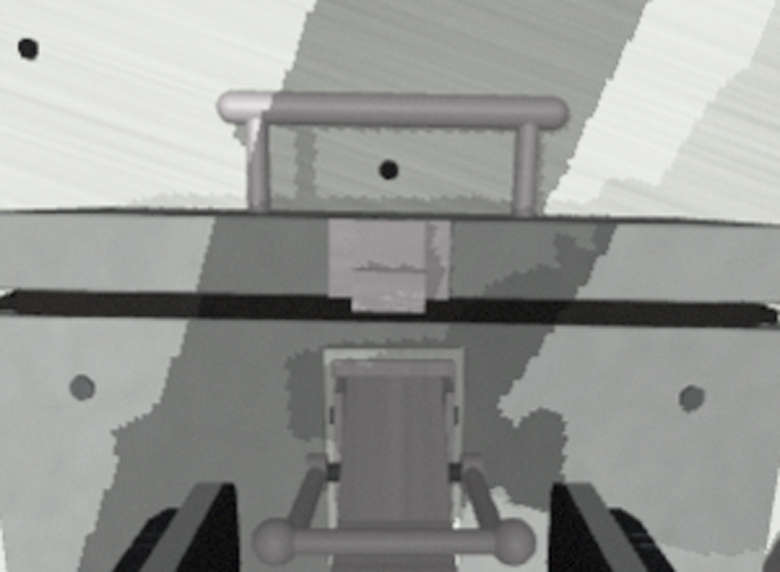

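Run:
```python
from h import *
f=lambda u,v:np.array([130+u/2.6,60+v/2.6])
a,b=f(275,541),f(515,540)
for z in (.188,.192,.196,.2,.204):
    A,B=w2c(atz("wrist",a,z)),w2c(atz("wrist",b,z));print(z,((A+B)/2*1e3).round(1),((B-A)*1e3).round(1))
# tool-frame point in image: pad tip inner edge candidates
st=get_state();R=Rt(st)
for zz in(0,-.005,-.01,-.019):
  for xx in(.011,-.011): print(zz,xx,((proj("wrist",st["tcp_pos"]+R@[xx,.030,zz])[0]-[130,60])*2.6).round(0))
for n,uv,z in [("frontR",(0,318),.11),("lip edge?",(388,268),.139),("keep inner",(388,312),.139),("keeper outer",(388,218),.127),("base front",(395,348),.121)]:
    print(n,(w2c(atz("wrist",f(*uv),z))*1e3).round(1))
```

```text
0.188 [-68.8   0.5 188. ] [-1.1 48.1  0. ]
0.192 [-70.8   0.5 192. ] [-1.1 46.8  0. ]
0.196 [-72.9   0.4 196. ] [-1.1 45.4  0. ]
0.2 [-74.9   0.4 200. ] [-1. 44.  0.]
0.204 [-76.9   0.3 204. ] [-1.  42.7  0. ]
0 0.011 [547. 465.]
0 -0.011 [541. 566.]
-0.005 0.011 [552. 475.]
-0.005 -0.011 [546. 579.]
-0.01 0.011 [558. 485.]
-0.01 -0.011 [551. 592.]
-0.019 0.011 [568. 505.]
-0.019 -0.011 [561. 619.]
frontR [ -97.4 -113.5  110. ]
lip edge? [-117.3   -2.   139. ]
keep inner [-106.4   -1.8  139. ]
keeper outer [-128.6   -2.3  127. ]
base front [-93.1   0.2 121. ]
```

play_rows(force=20, moves=[{"claw": 6.0, "delta_pos": [0, 0.03, 0.2], "twist": 0}, {"claw": 5.6, "delta_pos": [0, 0.03, 0.2], "twist": 0}, {"claw": 5.3, "delta_pos": [0, 0.03, 0.2], "twist": 0}, {"claw": 5.3, "delta_pos": [0, 0.03, 0.2], "twist": 0}, {"claw": 5.3, "delta_pos": [0, 0.03, 0.2], "twist": 0}])

```text
clock: 10.28
tcp_pos: [0.5127, 0.0228, 0.1855]
orientation: [0.0, -0.157, 0.988, -0.0]
wrist_force: [1.6, -1.2, 2.0]
finger_gap: 0.053
```

Run:
```python
from h import *
s()
```

```text
t 10.28 tcpC [-74.13   0.33 185.51] F_C [ 1.14 -1.57  2.04] M [-0.26  0.   -0.  ] gap 53.0
```

play_rows(force=20, moves=[{"claw": 5.0, "delta_pos": [0, 0, 0], "twist": 0}, {"claw": 5.0, "delta_pos": [0, 0, 0], "twist": 0}])

```text
clock: 10.52
tcp_pos: [0.5129, 0.0229, 0.1858]
orientation: [0.001, -0.157, 0.988, -0.0]
wrist_force: [-0.1, -1.3, 6.0]
finger_gap: 0.0513
```

Run:
```python
from h import *
s();snap("wrist","w4.png",(180,160,380,300),3);s()
```

```text
t 10.53 tcpC [-73.91   0.29 185.82] F_C [-0.45 -1.18  5.98] M [-0.33 -0.02  0.01] gap 51.3
t 10.57 tcpC [-73.93   0.28 185.78] F_C [-0.09 -2.12  5.38] M [-0.41  0.02 -0.06] gap 51.2
```

View pics/w4.png

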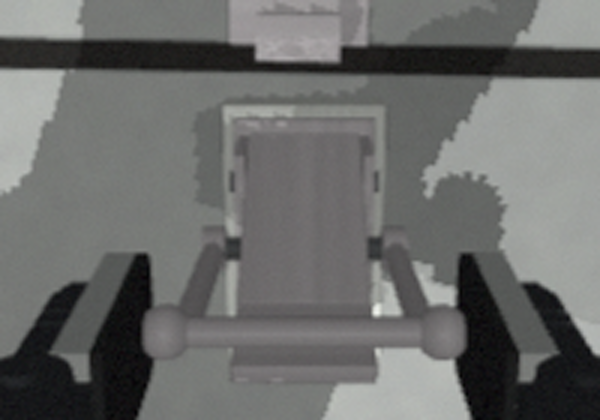

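play_rows(force=20, moves=[{"claw": 6.0, "delta_pos": [0, 0, 0], "twist": 0}, {"claw": 6.0, "delta_pos": [0, 0, 0.3], "twist": 0}, {"claw": 6.0, "delta_pos": [0, 0, 0.6], "twist": 0}, {"claw": 5.5, "delta_pos": [0, 0, 0.6], "twist": 0}, {"claw": 5.2, "delta_pos": [0, 0, 0.6], "twist": 0}, {"claw": 5.2, "delta_pos": [0, 0, 0.6], "twist": 0}, {"claw": 5.2, "delta_pos": [0, 0, 0.6], "twist": 0}])

```text
clock: 11.45
tcp_pos: [0.5125, 0.0229, 0.1792]
orientation: [0.0, -0.157, 0.988, -0.0]
wrist_force: [0.1, -1.6, -0.9]
finger_gap: 0.0521
```

Run:
```python
from h import *
s()
```

```text
t 11.45 tcpC [-74.24   0.4  179.25] F_C [-0.37 -1.52 -0.91] M [-0.34 -0.08  0.03] gap 52.1
```

play_rows(force=25, moves=[{"claw": 4.7, "delta_pos": [0, 0, 0], "twist": 0}, {"claw": 4.7, "delta_pos": [0, 0, 0], "twist": 0}, {"claw": 4.7, "delta_pos": [0, 0, 0], "twist": 0}])

```text
clock: 11.82
tcp_pos: [0.5126, 0.0229, 0.1794]
orientation: [0.0, -0.157, 0.988, -0.0]
wrist_force: [0.8, -2.0, -0.8]
finger_gap: 0.0512
```

Run:
```python
from h import *
s();im=snap("wrist","w5.png",(180,160,380,300),3);s()
```

```text
t 11.82 tcpC [-74.15   0.4  179.43] F_C [ 0.13 -2.16 -0.81] M [-0.44 -0.08  0.  ] gap 51.2
t 11.88 tcpC [-74.14   0.39 179.44] F_C [-1.02 -1.71  0.59] M [-0.51 -0.05 -0.02] gap 51.3
```

View pics/w5.png

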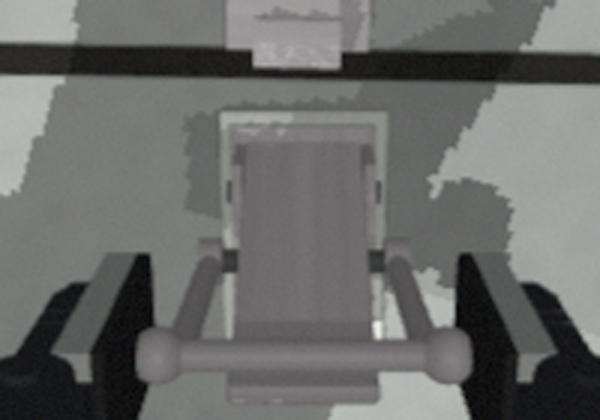

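Run:
```python
from h import *
f=lambda u,v:np.array([180+u/3,160+v/3])
a,b=f(158,355),f(448,355);st=get_state();R=Rt(st)
for z in (.184,.188,.192,.196,.2):
    A,B=w2c(atz("wrist",a,z)),w2c(atz("wrist",b,z));print(z,((A+B)/2*1e3).round(1),((B-A)*1e3).round(1))
for zz in(0,-.005,-.01):
  for xx in(.011,-.011): print(zz,xx,((proj("wrist",st["tcp_pos"]+R@[xx,.0256,zz])[0]-[180,160])*3).round(0))
```

```text
0.184 [-65.4   0.4 184. ] [-0.9 49.4  0. ]
0.188 [-67.6   0.4 188. ] [-0.9 47.9  0. ]
0.192 [-69.8   0.3 192. ] [-0.9 46.5  0. ]
0.196 [-72.    0.3 196. ] [-0.8 45.   0. ]
0.2 [-74.2   0.3 200. ] [-0.8 43.6  0. ]
0 0.011 [455. 237.]
0 -0.011 [449. 354.]
-0.005 0.011 [460. 248.]
-0.005 -0.011 [454. 368.]
-0.01 0.011 [465. 260.]
-0.01 -0.011 [459. 384.]
```

play_rows(force=25, moves=[{"claw": 5.8, "delta_pos": [0, 0, 0], "twist": 0}, {"claw": 5.8, "delta_pos": [0, 0, -0.3], "twist": 0}, {"claw": 5.8, "delta_pos": [0, 0, -0.65], "twist": 0}, {"claw": 5.2, "delta_pos": [0, 0, -0.65], "twist": 0}, {"claw": 4.9, "delta_pos": [0, 0, -0.65], "twist": 0}, {"claw": 4.9, "delta_pos": [0, 0, -0.65], "twist": 0}, {"claw": 4.9, "delta_pos": [0, 0, -0.65], "twist": 0}])

```text
clock: 12.75
tcp_pos: [0.5133, 0.023, 0.187]
orientation: [0.001, -0.157, 0.988, -0.0]
wrist_force: [-0.8, 0.3, 6.8]
finger_gap: 0.051
```

```bash
cat > kin.py <<'E'
import numpy as np
# chamber frame of h.py (mm): lever pivot
PV=np.array([-77.7,132.])
def bar(a,ld): # lever angle, loop direction
    return PV+18*np.array([np.cos(a-.122),np.sin(a-.122)])+50*np.array([np.cos(ld),np.sin(ld)])
def inv(P):
    d=np.array(P)-PV;D=np.hypot(*d);b=np.arccos(np.clip((D*D-2824)/1800,-1,1))
    p=np.arctan2(d[1],d[0])-np.arctan2(50*np.sin(b),18+50*np.cos(b));return p+.122,p+b
if __name__=="__main__":
    print(inv([-72,196]))
    for a,l in [(1.15,1.6),(1.25,1.8),(1.35,2.0),(1.45,2.2),(1.55,2.4),(1.6,2.6),(1.65,2.8),(1.65,3.0),(1.65,3.2),(1.65,3.4),(1.65,3.5),(1.4,3.5)]: print(a,l,bar(a,l).round(1))
    for P in [(-118,150),(-119,140),(-119,132),(-120,130),(-112,130)]: print(P,inv(P))
E
python3 - <<'E'
from h import *
s()
E
python3 kin.py
```

```text
t 12.75 tcpC [-73.5    0.27 187.03] F_C [-0.68  0.55  6.81] M [-0.04  0.12  0.02] gap 51.0
(np.float64(1.0380446864966864), np.float64(1.6762179039245833))
1.15 1.6 [-69.9 197.4]
1.25 1.8 [-81.3 197. ]
1.35 2.0 [-92.5 194.4]
1.45 2.2 [-102.8  189.9]
1.55 2.4 [-112.   183.6]
1.6 2.6 [-118.9  175.7]
1.65 2.8 [-124.   166.7]
1.65 3.0 [-126.4  157. ]
1.65 3.2 [-126.8  147.1]
1.65 3.4 [-125.3  137.2]
1.65 3.5 [-123.8  132.4]
1.4 3.5 [-119.3  131.7]
(-118, 150) (np.float64(1.1287997987795455), np.float64(3.085808888460642))
(-119, 140) (np.float64(1.2298425493531595), np.float64(3.30441657099242))
(-119, 132) (np.float64(1.3709447021021952), np.float64(3.4901204404562414))
(-120, 130) (np.float64(-4.796896828300993), np.float64(-2.7384064457913557))
(-112, 130) (np.float64(-5.467559267390428), np.float64(-2.868034857483392))
```

play_rows(moves=[{"claw": 4.9, "delta_pos": [0.45, 0, -0.05], "twist": 0}, {"claw": 4.9, "delta_pos": [0.9, 0, -0.1], "twist": 0}, {"claw": 4.9, "delta_pos": [1.5, 0, 0.03], "twist": 0}, {"claw": 4.9, "delta_pos": [2.05, 0, 0.16], "twist": 0}, {"claw": 4.9, "delta_pos": [2.6, 0, 0.36], "twist": 0}, {"claw": 4.9, "delta_pos": [3.1, 0, 0.6], "twist": 0}, {"claw": 4.9, "delta_pos": [3.55, 0, 0.9], "twist": 0}, {"claw": 4.9, "delta_pos": [4.0, 0, 1.24], "twist": 0}, {"claw": 4.9, "delta_pos": [4.35, 0, 1.6], "twist": 0}, {"claw": 4.9, "delta_pos": [4.7, 0, 2.03], "twist": 0}, {"claw": 4.9, "delta_pos": [4.7, 0, 2.03], "twist": 0}])

```text
clock: 14.12
tcp_pos: [0.4673, 0.0082, 0.1652]
orientation: [-0.0, -0.157, 0.988, -0.0]
wrist_force: [1.7, -2.3, 1.4]
finger_gap: 0.051
```

Run:
```python
from h import *
s();im=snap("wrist","w6.png",(130,60,430,280),2.6);s()
```

```text
t 14.12 tcpC [-121.74   -0.41  165.19] F_C [ 0.94 -2.69  1.37] M [-0.35 -0.55 -0.1 ] gap 51.0
t 14.18 tcpC [-121.63   -0.43  165.35] F_C [ 1.45 -1.94  1.83] M [-0.29 -0.45 -0.08] gap 51.6
```

View pics/w6.png

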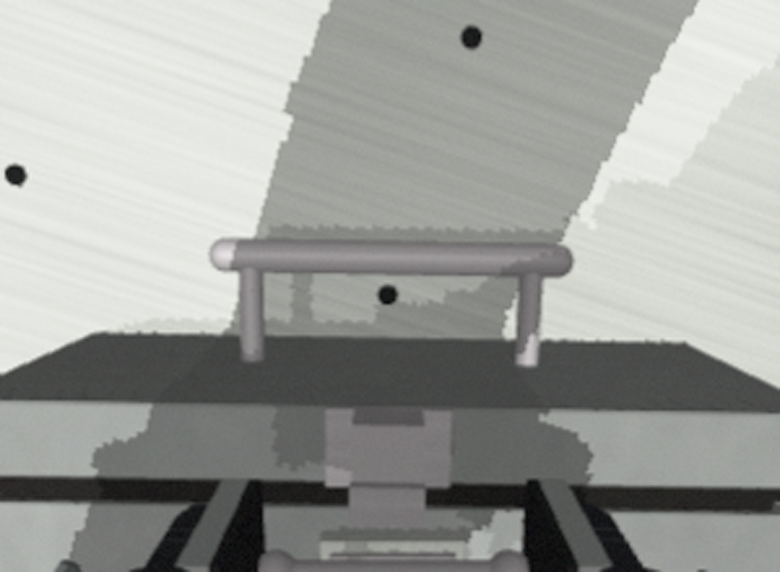

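play_rows(moves=[{"claw": 4.9, "delta_pos": [0.3, 0, 0.45], "twist": 0}, {"claw": 4.9, "delta_pos": [0.5, 0, 0.9], "twist": 0}, {"claw": 4.9, "delta_pos": [0.6, 0, 1.4], "twist": 0}, {"claw": 4.9, "delta_pos": [0.7, 0, 1.87], "twist": 0}, {"claw": 4.9, "delta_pos": [0.7, 0, 2.3], "twist": 0}, {"claw": 4.9, "delta_pos": [0.7, 0, 2.6], "twist": 0}, {"claw": 4.9, "delta_pos": [0.65, 0, 3.0], "twist": 0}, {"claw": 4.9, "delta_pos": [0.65, 0, 3.0], "twist": 0}])

```text
clock: 15.18
tcp_pos: [0.4585, 0.0058, 0.1336]
orientation: [-0.003, -0.157, 0.988, -0.0]
wrist_force: [-3.8, -6.0, -0.6]
finger_gap: 0.0492
```

Run:
```python
from h import *
s();im=snap("wrist","w7.png",(130,130,430,300),2.6);s()
```

```text
t 15.18 tcpC [-130.88   -0.18  133.63] F_C [-5.37 -4.61 -0.57] M [-1.33  0.82 -0.12] gap 49.2
t 15.22 tcpC [-130.84   -0.21  133.72] F_C [-6.83 -4.87 -0.77] M [-1.28  0.88 -0.11] gap 49.1
```

View pics/w7.png

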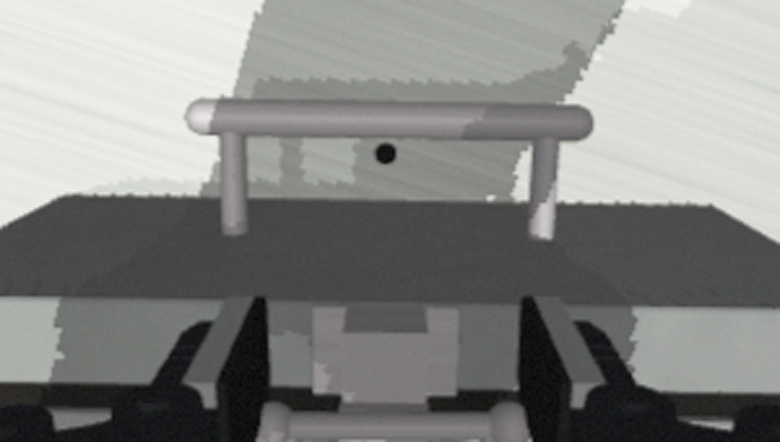

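Run:
```python
from h import *
f=lambda u,v:np.array([130+u/2.6,130+v/2.6])
a,b=f(275,422),f(508,420)
for z in (.136,.14,.144,.148,.152):
    A,B=w2c(atz("wrist",a,z)),w2c(atz("wrist",b,z));print(z,((A+B)/2*1e3).round(1),((B-A)*1e3).round(1))
for n,uv,z in [("lip front",(385,331),.138),("lip front",(385,331),.13),("lip back",(385,408),.138),("keeper outer",(385,305),.127),("doorOut",(385,300),.11),("doorin",(150,383),.11),("roof front",(100,405),.11)]:
    print(n,(w2c(atz("wrist",f(*uv),z))*1e3).round(1))
g=lambda u,v:np.array([130+u/2.6,60+v/2.6])
```

```text
0.136 [-113.    -0.3  136. ] [-1.3 47.1  0. ]
0.14 [-115.3   -0.3  140. ] [-1.2 45.8  0. ]
0.144 [-117.7   -0.3  144. ] [-1.2 44.4  0. ]
0.148 [-120.1   -0.4  148. ] [-1.2 43.1  0. ]
0.152 [-122.5   -0.4  152. ] [-1.1 41.7 -0. ]
lip front [-133.6   -1.9  138. ]
lip front [-129.9   -1.9  130. ]
lip back [-117.    -1.6  138. ]
keeper outer [-134.4   -2.   127. ]
doorOut [-128.5   -2.1  110. ]
doorin [-106.5  -57.3  110. ]
roof front [-100.5  -69.6  110. ]
```

play_rows(force=60, moves=[{"claw": 6.0, "delta_pos": [0, 0, 0], "twist": 0}, {"claw": 6.0, "delta_pos": [0, 0, 0], "twist": 0}, {"claw": 6.0, "delta_pos": [-0.6, 0, 0.1], "twist": 0}, {"claw": 6.0, "delta_pos": [-1.2, 0, 0.1], "twist": 0}, {"claw": 6.0, "delta_pos": [-1.2, 0, 0.1], "twist": 0}])

```text
clock: 15.85
tcp_pos: [0.4738, 0.0104, 0.1345]
orientation: [0.0, -0.157, 0.988, 0.0]
wrist_force: [1.2, -0.3, 0.6]
finger_gap: 0.06
```

Run:
```python
from h import *
s();im=snap("wrist","w8.png",(130,130,430,320),2.6);s()
```

```text
t 15.85 tcpC [-114.95   -0.23  134.51] F_C [ 1.04 -0.6   0.56] M [-0.01  0.04  0.  ] gap 60.0
t 15.9 tcpC [-115.36   -0.15  134.46] F_C [ 0.21 -0.1  -0.33] M [0.01 0.03 0.02] gap 60.5
```

View pics/w8.png

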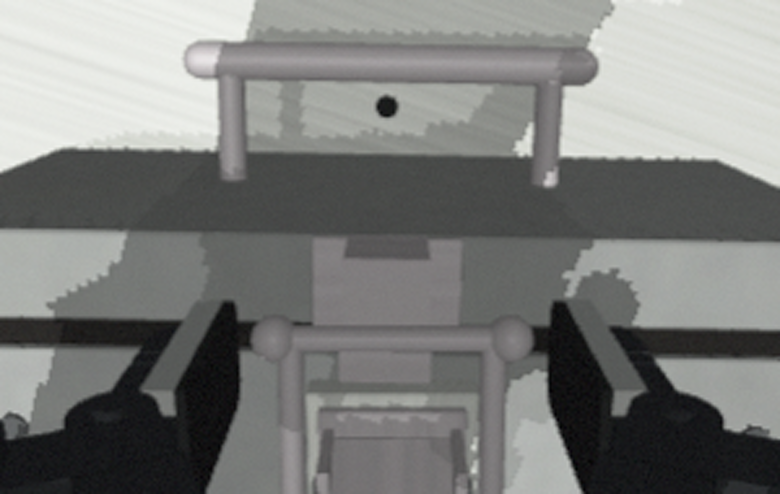

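Run:
```python
from h import *
f=lambda u,v:np.array([130+u/2.6,130+v/2.6])
a,b=f(273,339),f(511,338)
for z in (.136,.14,.144,.148,.152):
    A,B=w2c(atz("wrist",a,z)),w2c(atz("wrist",b,z));print(z,((A+B)/2*1e3).round(1),((B-A)*1e3).round(1))
for n,uv,z in [("hook back",(385,381),.138),("blk outer",(385,237),.127),("blk outer",(385,237),.11),("blkside",(313,300),.115),("blkside",(462,300),.115),("doorOut",(150,233),.11),("doorin",(150,320),.11),("roof front",(100,346),.11),("base front",(385,392),.121)]:
    print(n,(w2c(atz("wrist",f(*uv),z))*1e3).round(1))
```

```text
0.136 [-115.3   -0.4  136. ] [-1.1 46.9  0. ]
0.14 [-117.2   -0.5  140. ] [-1.1 45.6  0. ]
0.144 [-119.1   -0.5  144. ] [-1.  44.2  0. ]
0.148 [-121.    -0.5  148. ] [-1.  42.9  0. ]
0.152 [-122.9   -0.5  152. ] [-1.  41.6 -0. ]
hook back [-107.1   -1.7  138. ]
blk outer [-133.4   -2.2  127. ]
blk outer [-127.8   -2.3  110. ]
blkside [-114.4  -18.1  115. ]
blkside [-115.    15.2  115. ]
doorOut [-127.8  -55.2  110. ]
doorin [-106.6  -56.5  110. ]
roof front [-99.7 -68.7 110. ]
base front [-95.2  -1.6 121. ]
```

play_rows(force=60, moves=[{"claw": 6.0, "delta_pos": [0.32, -0.03, 0.25], "twist": 0}, {"claw": 6.0, "delta_pos": [0.32, -0.03, 0.25], "twist": 0}, {"claw": 5.2, "delta_pos": [0.32, -0.03, 0.25], "twist": 0}, {"claw": 4.9, "delta_pos": [0.32, -0.03, 0.25], "twist": 0}, {"claw": 4.9, "delta_pos": [0.32, -0.03, 0.25], "twist": 0}, {"claw": 4.9, "delta_pos": [0.32, -0.03, 0.25], "twist": 0}])

```text
clock: 16.65
tcp_pos: [0.4698, 0.0088, 0.1324]
orientation: [-0.0, -0.157, 0.988, -0.0]
wrist_force: [-3.6, -0.9, 5.1]
finger_gap: 0.0502
```

Run:
```python
from h import *
s()
```

```text
t 16.65 tcpC [-119.27   -0.61  132.37] F_C [-3.73  0.15  5.13] M [-0.11  0.62 -0.01] gap 50.2
```

play_rows(moves=[{"claw": 4.9, "delta_pos": [0.2, 0, 0], "twist": 0}, {"claw": 4.9, "delta_pos": [0.4, 0, 0], "twist": 0}, {"claw": 4.9, "delta_pos": [0.6, 0, 0], "twist": 0}, {"claw": 4.9, "delta_pos": [0.6, 0, 0], "twist": 0}])

```text
clock: 17.15
tcp_pos: [0.4673, 0.0078, 0.1329]
orientation: [0.003, -0.157, 0.988, 0.001]
wrist_force: [5.7, 4.8, 1.0]
finger_gap: 0.0494
```

Run:
```python
from h import *
s()
c=snap("wrist");cv2.imwrite("pics/w9.png",c[...,::-1])
# knob find: correlation of strip rows for bar: template from w8 not aligned; print spot
print([(np.round(d["extent"]).tolist(),round(d["conf"],2)) for d in spotter.spot_in("wrist","loop_bar")[:2]])
```

```text
t 17.15 tcpC [-121.89   -0.82  132.91] F_C [6.83 2.93 1.04] M [ 0.79 -1.19  0.08] gap 49.4
[([226.0, 258.0, 331.0, 336.0], 0.88), ([459.0, 304.0, 551.0, 358.0], 0.54)]
```

play_rows(force=80, moves=[{"claw": 6.0, "delta_pos": [0, 0, 0], "twist": 0}, {"claw": 6.0, "delta_pos": [0, 0, 0.3], "twist": 0}, {"claw": 6.0, "delta_pos": [0, 0, 0.3], "twist": 0}])

```text
clock: 17.62
tcp_pos: [0.4636, 0.007, 0.1283]
orientation: [-0.001, -0.157, 0.988, 0.0]
wrist_force: [0.1, 0.0, 0.5]
finger_gap: 0.0599
```

```bash
cat >> h.py <<'E'
def knobs(im,lo=-8,save=None):
    t=cv2.imread("pics/w8.png",0);t=cv2.resize(t,(300,190),interpolation=cv2.INTER_AREA)
    g=cv2.cvtColor(im,cv2.COLOR_RGB2GRAY);out=[]
    for (u,v),x0,x1 in [((105,130.2),190,285),((196.5,130),275,370)]:
        u0,v0=int(u)-10,int(v)-10;tp=t[v0:v0+20,u0:u0+20];best=(0,)
        for k in np.arange(.85,1.25,.025):
            q=cv2.resize(tp,None,fx=k,fy=k,interpolation=cv2.INTER_CUBIC)
            m=cv2.matchTemplate(g[170:340,x0:x1],q,cv2.TM_CCOEFF_NORMED);_,s_,_,l=cv2.minMaxLoc(m)
            if s_>best[0]: best=(s_,x0+l[0]+(u-u0+.5)*k-.5,170+l[1]+(v-v0+.5)*k-.5)
        out.append(best)
    print(np.round(out,2).tolist())
    for z in np.arange(.124,.152,.003):
        A,B=[w2c(atz("wrist",o[1:],z)) for o in out]
        if abs(np.linalg.norm(A-B)-.045)<.0012: print(((A+B)*500).round(1),((B-A)*1e3).round(1))
E
python3 - <<'E'
from h import *
s();im=snap("wrist","w9.png",(130,130,430,320),2.6);knobs(im)
E
```

```text
t 17.62 tcpC [-125.69   -0.49  128.32] F_C [ 0.13 -0.    0.49] M [-0.03 -0.    0.06] gap 59.9
[[0.92, 234.74, 280.93], [0.88, 327.95, 279.48]]
[-119.    -0.4  139. ] [-1.6 45.6  0. ]
[-120.7   -0.5  142. ] [-1.6 44.6  0. ]
```

play_rows(force=80, moves=[{"claw": 6.0, "delta_pos": [-0.5, 0, 0], "twist": 0}, {"claw": 6.0, "delta_pos": [-0.5, 0, 0], "twist": 0}, {"claw": 5.2, "delta_pos": [-0.5, 0, 0], "twist": 0}, {"claw": 4.8, "delta_pos": [-0.5, 0, 0], "twist": 0}, {"claw": 4.8, "delta_pos": [-0.5, 0, 0], "twist": 0}])

```text
clock: 18.3
tcp_pos: [0.4695, 0.0086, 0.1292]
orientation: [0.0, -0.157, 0.988, 0.0]
wrist_force: [2.9, 1.0, 1.1]
finger_gap: 0.0489
```

play_rows(moves=[{"claw": 4.8, "delta_pos": [0.2, 0, -0.1], "twist": 0}, {"claw": 4.8, "delta_pos": [0.4, 0, -0.1], "twist": 0}, {"claw": 4.8, "delta_pos": [0.6, 0, -0.1], "twist": 0}, {"claw": 4.8, "delta_pos": [0.6, 0, -0.1], "twist": 0}])

```text
clock: 18.8
tcp_pos: [0.4654, 0.0073, 0.1309]
orientation: [0.002, -0.157, 0.988, 0.0]
wrist_force: [5.3, 3.2, 0.5]
finger_gap: 0.0493
```

Run:
```python
from h import *
s()
```

```text
t 18.8 tcpC [-123.84   -0.79  130.92] F_C [6.01 1.54 0.45] M [ 0.67 -1.    0.07] gap 49.3
```

play_rows(moves=[{"claw": 4.8, "delta_pos": [0.2, 0, 0], "twist": 0}, {"claw": 4.8, "delta_pos": [0.4, 0, 0], "twist": 0}, {"claw": 4.8, "delta_pos": [0.4, 0, 0], "twist": 0}])

```text
clock: 19.18
tcp_pos: [0.4614, 0.0059, 0.1309]
orientation: [0.002, -0.157, 0.988, 0.0]
wrist_force: [4.2, 3.4, 0.8]
finger_gap: 0.0491
```

Run:
```python
from h import *
s();im=snap("wrist","w10.png",(130,130,430,320),2.6);knobs(im);s()
```

```text
t 19.18 tcpC [-128.07   -0.87  130.85] F_C [5.01 1.98 0.78] M [ 0.67 -0.92  0.05] gap 49.1
[[0.74, 267.48, 298.66], [0.83, 321.42, 249.84]]
t 19.23 tcpC [-128.09   -0.89  130.86] F_C [5.87 1.36 1.1 ] M [ 0.64 -0.91  0.07] gap 49.2
```

View pics/w10.png

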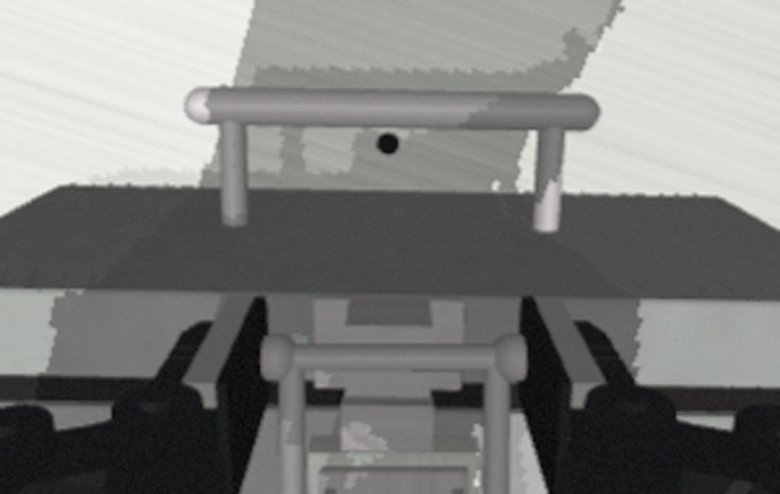

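Run:
```python
from h import *
f=lambda u,v:np.array([130+u/2.6,130+v/2.6])
a,b=f(277,357),f(510,357)
for z in (.136,.14,.144,.148):
    A,B=w2c(atz("wrist",a,z)),w2c(atz("wrist",b,z));print(z,((A+B)/2*1e3).round(1),((B-A)*1e3).round(1))
for n,uv,z in [("lip front",(385,390),.135),("lip front",(385,390),.138),("lip front",(385,390),.141),("hook back",(385,450),.138),("hookL",(340,420),.138),("hookR",(434,420),.138),("doorOut",(150,292),.11),("doorin",(150,377),.11),("base front",(385,453),.121)]:
    print(n,(w2c(atz("wrist",f(*uv),z))*1e3).round(1))
```

```text
0.136 [-125.8   -0.8  136. ] [-0.9 45.1  0. ]
0.14 [-127.9   -0.9  140. ] [-0.8 43.8  0. ]
0.144 [-129.9   -0.9  144. ] [-0.8 42.4  0. ]
0.148 [-131.9   -0.9  148. ] [-0.8 41.1  0. ]
lip front [-118.1   -2.3  135. ]
lip front [-119.8   -2.3  138. ]
lip front [-121.5   -2.3  141. ]
hook back [-106.6   -2.1  138. ]
hookL [-113.1  -11.   138. ]
hookR [-113.5    7.3  138. ]
doorOut [-127.6  -55.6  110. ]
doorin [-106.4  -57.   110. ]
base front [-94.7  -2.1 121. ]
```

play_rows(moves=[{"claw": 4.8, "delta_pos": [0, 0, 0.2], "twist": 0}, {"claw": 4.8, "delta_pos": [-0.05, 0, 0.4], "twist": 0}, {"claw": 4.8, "delta_pos": [-0.1, 0, 0.6], "twist": 0}, {"claw": 4.8, "delta_pos": [-0.1, 0, 0.6], "twist": 0}])

```text
clock: 19.73
tcp_pos: [0.4623, 0.0062, 0.1248]
orientation: [0.002, -0.157, 0.988, 0.0]
wrist_force: [4.3, 3.8, 2.4]
finger_gap: 0.0491
```

Run:
```python
from h import *
s()
```

```text
t 19.73 tcpC [-127.14   -0.89  124.83] F_C [5.17 2.38 2.38] M [ 0.76 -1.    0.03] gap 49.1
```

play_rows(moves=[{"claw": 4.8, "delta_pos": [0, 0, 0.1], "twist": 0}, {"claw": 4.8, "delta_pos": [-0.05, 0, 0.2], "twist": 0}, {"claw": 4.8, "delta_pos": [-0.05, 0, 0.2], "twist": 0}])

```text
clock: 20.1
tcp_pos: [0.4629, 0.0064, 0.123]
orientation: [0.002, -0.157, 0.988, 0.0]
wrist_force: [3.5, 4.3, 4.7]
finger_gap: 0.0487
```

Run:
```python
from h import *
s()
```

```text
t 20.1 tcpC [-126.5    -0.9   123.02] F_C [4.58 3.14 4.74] M [ 0.83 -0.91  0.09] gap 48.7
```

play_rows(moves=[{"claw": 4.8, "delta_pos": [0, 0, 0.1], "twist": 0}, {"claw": 4.8, "delta_pos": [-0.05, 0, 0.2], "twist": 0}, {"claw": 4.8, "delta_pos": [-0.05, 0, 0.2], "twist": 0}])

```text
clock: 20.48
tcp_pos: [0.4636, 0.0066, 0.1212]
orientation: [0.002, -0.157, 0.988, 0.0]
wrist_force: [4.7, 4.5, 4.2]
finger_gap: 0.0491
```

Run:
```python
from h import *
s()
```

```text
t 20.48 tcpC [-125.77   -0.89  121.24] F_C [5.79 2.94 4.23] M [ 0.87 -1.    0.08] gap 49.1
```

play_rows(moves=[{"claw": 4.8, "delta_pos": [0, 0, 0.1], "twist": 0}, {"claw": 4.8, "delta_pos": [0, 0, 0.1], "twist": 0}])

```text
clock: 20.72
tcp_pos: [0.4638, 0.0066, 0.1209]
orientation: [0.003, -0.157, 0.988, 0.0]
wrist_force: [2.8, 4.8, 10.2]
finger_gap: 0.049
```

play_rows(moves=[{"claw": 4.8, "delta_pos": [0, 0, 0.1], "twist": 0}, {"claw": 4.8, "delta_pos": [0, 0, 0.1], "twist": 0}])

```text
clock: 20.98
tcp_pos: [0.4639, 0.0066, 0.1207]
orientation: [0.003, -0.157, 0.988, 0.0]
wrist_force: [0.2, 4.5, 15.6]
finger_gap: 0.0496
```

play_rows(moves=[{"claw": 4.8, "delta_pos": [0, 0, 0.1], "twist": 0}, {"claw": 4.8, "delta_pos": [0, 0, 0.1], "twist": 0}])

```text
clock: 21.22
tcp_pos: [0.464, 0.0066, 0.1205]
orientation: [0.003, -0.157, 0.988, -0.0]
wrist_force: [-1.2, 4.6, 23.9]
finger_gap: 0.0486
```

Run:
```python
from h import *
s()
```

```text
t 21.23 tcpC [-125.45   -0.99  120.47] F_C [ 0.16  4.74 23.9 ] M [1.07 0.15 0.11] gap 48.6
```

play_rows(moves=[{"claw": 4.8, "delta_pos": [0, 0, -0.2], "twist": 0}, {"claw": 4.8, "delta_pos": [0, 0, -0.38], "twist": 0}, {"claw": 4.8, "delta_pos": [-0.2, 0, -0.38], "twist": 0}, {"claw": 4.8, "delta_pos": [-0.4, 0, -0.38], "twist": 0}, {"claw": 4.8, "delta_pos": [-0.4, 0, -0.38], "twist": 0}])

```text
clock: 21.85
tcp_pos: [0.4639, 0.0068, 0.1209]
orientation: [-0.002, -0.157, 0.988, -0.001]
wrist_force: [-3.9, -0.8, 11.3]
finger_gap: 0.0491
```

Run:
```python
from h import *
s()
```

```text
t 21.85 tcpC [-125.47   -0.8   120.88] F_C [-3.92  0.37 11.26] M [0.02 0.53 0.04] gap 49.1
```

play_rows(moves=[{"claw": 4.8, "delta_pos": [0, 0, -0.25], "twist": 0}, {"claw": 4.8, "delta_pos": [-0.15, 0, -0.25], "twist": 0}, {"claw": 4.8, "delta_pos": [-0.3, 0, -0.25], "twist": 0}, {"claw": 4.8, "delta_pos": [-0.3, 0, -0.25], "twist": 0}])

```text
clock: 22.35
tcp_pos: [0.4649, 0.0073, 0.1215]
orientation: [-0.004, -0.156, 0.988, -0.0]
wrist_force: [-5.2, -4.3, 0.7]
finger_gap: 0.0492
```

Run:
```python
from h import *
s()
```

```text
t 22.35 tcpC [-124.37   -0.53  121.54] F_C [-6.26 -2.63  0.7 ] M [-0.7   0.85 -0.03] gap 49.2
```

play_rows(moves=[{"claw": 4.8, "delta_pos": [-0.1, 0, 0], "twist": 0}, {"claw": 4.8, "delta_pos": [-0.2, 0, 0], "twist": 0}, {"claw": 4.8, "delta_pos": [-0.3, 0, 0], "twist": 0}, {"claw": 4.8, "delta_pos": [-0.3, 0, 0], "twist": 0}])

```text
clock: 22.85
tcp_pos: [0.4677, 0.0083, 0.1215]
orientation: [-0.004, -0.156, 0.988, -0.0]
wrist_force: [-5.3, -2.6, 0.5]
finger_gap: 0.0492
```

Run:
```python
from h import *
s()
```

```text
t 22.85 tcpC [-121.33   -0.46  121.53] F_C [-5.78 -0.94  0.48] M [-0.71  0.93 -0.04] gap 49.2
```

Moving freely inward (bar past about −120). Continue.

play_rows(moves=[{"claw": 4.8, "delta_pos": [-0.1, 0, 0], "twist": 0}, {"claw": 4.8, "delta_pos": [-0.2, 0, 0], "twist": 0}, {"claw": 4.8, "delta_pos": [-0.2, 0, 0], "twist": 0}])

```text
clock: 23.22
tcp_pos: [0.4697, 0.0089, 0.1215]
orientation: [-0.004, -0.156, 0.988, -0.0]
wrist_force: [-4.8, -4.8, 0.2]
finger_gap: 0.0491
```

play_rows(moves=[{"claw": 4.8, "delta_pos": [-0.1, 0, 0], "twist": 0}, {"claw": 4.8, "delta_pos": [-0.2, 0, 0], "twist": 0}, {"claw": 4.8, "delta_pos": [-0.2, 0, 0], "twist": 0}])

```text
clock: 23.6
tcp_pos: [0.4714, 0.0095, 0.1215]
orientation: [-0.004, -0.156, 0.988, -0.001]
wrist_force: [-5.4, -4.4, 1.3]
finger_gap: 0.049
```

Run:
```python
from h import *
s()
```

```text
t 23.6 tcpC [-117.5    -0.42  121.52] F_C [-6.43 -2.6   1.26] M [-0.72  0.99 -0.09] gap 49.0
```

play_rows(moves=[{"claw": 4.8, "delta_pos": [-0.1, 0, 0], "twist": 0}, {"claw": 4.8, "delta_pos": [-0.2, 0, 0], "twist": 0}, {"claw": 4.8, "delta_pos": [-0.2, 0, 0], "twist": 0}])

```text
clock: 23.98
tcp_pos: [0.4728, 0.01, 0.1215]
orientation: [-0.004, -0.156, 0.988, -0.001]
wrist_force: [-7.2, -3.9, 2.3]
finger_gap: 0.0494
```

Run:
```python
from h import *
s()
```

```text
t 23.98 tcpC [-116.05   -0.34  121.46] F_C [-8.   -1.62  2.25] M [-0.87  1.32 -0.04] gap 49.4
```

play_rows(moves=[{"claw": 4.8, "delta_pos": [-0.1, 0, 0], "twist": 0}, {"claw": 4.8, "delta_pos": [-0.2, 0, 0], "twist": 0}, {"claw": 4.8, "delta_pos": [-0.2, 0, 0], "twist": 0}])

```text
clock: 24.35
tcp_pos: [0.4739, 0.0103, 0.1214]
orientation: [-0.005, -0.156, 0.988, -0.001]
wrist_force: [-8.6, -6.3, 3.5]
finger_gap: 0.0491
```

Run:
```python
from h import *
s()
```

```text
t 24.35 tcpC [-114.83   -0.32  121.41] F_C [-10.04  -3.57   3.52] M [-1.03  1.6  -0.09] gap 49.1
```

```bash
cat >> h.py <<'E'
def knobs2(im):
    t=cv2.imread("pics/w10.png",0);t=cv2.resize(t,(300,190),interpolation=cv2.INTER_AREA)
    g=cv2.cvtColor(im,cv2.COLOR_RGB2GRAY);out=[]
    for u,v in [(106.5,137.3),(196.2,137.3)]:
        u0,v0=int(u)-9,int(v)-9;tp=t[v0:v0+18,u0:u0+18];best=(0,)
        x0=int(130+u)-22
        m=cv2.matchTemplate(g[200:340,x0:x0+44],tp,cv2.TM_CCOEFF_NORMED);_,s_,_,l=cv2.minMaxLoc(m)
        out.append((s_,x0+l[0]+u-u0,200+l[1]+v-v0))
    print(np.round(out,2).tolist())
    for z in (.128,.132,.136):
        A,B=[w2c(atz("wrist",o[1:],z)) for o in out];print(((A+B)*500).round(1),((B-A)*1e3).round(1))
E
python3 - <<'E'
from h import *
im=snap("wrist","w11.png",(130,130,430,330),2.6);knobs2(im);s()
for p in [(-.1264,0,.11)]: print(proj("wrist",c2w(p)))
g=cv2.cvtColor(im,cv2.COLOR_RGB2GRAY); print(g[215:300:1,232].tolist())
E
```

```text
[[0.99, 236.5, 266.3], [0.99, 326.2, 266.3]]
[-113.7   -0.3  128. ] [-0.8 44.6  0. ]
[-115.7   -0.3  132. ] [-0.7 43.3  0. ]
[-117.6   -0.4  136. ] [-0.7 42.   0. ]
t 24.4 tcpC [-114.79   -0.32  121.44] F_C [-10.35  -2.83   3.96] M [-1.12  1.68 -0.09] gap 49.3
[[282.24418471 230.27143348]]
[74, 74, 71, 71, 71, 71, 72, 72, 72, 71, 73, 73, 88, 96, 100, 104, 102, 103, 103, 104, 104, 102, 104, 103, 103, 102, 100, 102, 96, 88, 77, 63, 60, 45, 45, 45, 46, 45, 44, 35, 30, 33, 36, 71, 91, 102, 105, 114, 115, 118, 121, 122, 125, 126, 125, 121, 121, 118, 114, 109, 74, 32, 15, 19, 18, 19, 19, 18, 29, 46, 66, 87, 92, 105, 119, 120, 121, 120, 120, 118, 120, 121, 121, 122, 121]
```

Run:
```python
from h import *
print((w2c(atz("wrist",[232,226.8],.11))*1e3).round(1),(w2c(atz("wrist",[232,245.5],.11))*1e3).round(1))
```

```text
[-127.9  -27.3  110. ] [-117.1  -27.6  110. ]
```

play_rows(moves=[{"claw": 4.8, "delta_pos": [-0.1, 0, 0], "twist": 0}, {"claw": 4.8, "delta_pos": [-0.2, 0, 0], "twist": 0}, {"claw": 4.8, "delta_pos": [-0.2, 0, 0], "twist": 0}])

```text
clock: 24.78
tcp_pos: [0.4749, 0.0107, 0.1214]
orientation: [-0.006, -0.156, 0.988, -0.001]
wrist_force: [-10.5, -7.5, 4.8]
finger_gap: 0.0492
```

Run:
```python
from h import *
s()
```

```text
t 24.77 tcpC [-113.76   -0.29  121.36] F_C [-12.26  -4.13   4.84] M [-1.31  2.21 -0.05] gap 49.2
```

play_rows(moves=[{"claw": 4.8, "delta_pos": [0, 0, -0.15], "twist": 0}, {"claw": 4.8, "delta_pos": [0, 0, -0.3], "twist": 0}, {"claw": 4.8, "delta_pos": [0, 0, -0.4], "twist": 0}, {"claw": 4.8, "delta_pos": [0, 0, -0.4], "twist": 0}])

```text
clock: 25.28
tcp_pos: [0.4749, 0.0107, 0.1243]
orientation: [-0.006, -0.156, 0.988, -0.001]
wrist_force: [-8.1, -6.8, -3.0]
finger_gap: 0.049
```

Run:
```python
from h import *
s();im=snap("wrist","w12.png",(130,130,430,330),2.6);knobs2(im)
```

```text
t 25.27 tcpC [-113.81   -0.21  124.29] F_C [-9.79 -4.16 -2.98] M [-1.38  1.6  -0.04] gap 49.0
[[0.98, 236.5, 266.3], [0.99, 326.2, 266.3]]
[-1.114e+02 -1.000e-01  1.280e+02] [-0.8 45.5  0. ]
[-113.3   -0.2  132. ] [-0.7 44.2  0. ]
[-115.2   -0.2  136. ] [-0.7 42.9  0. ]
```

play_rows(moves=[{"claw": 4.8, "delta_pos": [0, 0, -0.1], "twist": 0}, {"claw": 4.8, "delta_pos": [0, 0, -0.15], "twist": 0}, {"claw": 4.8, "delta_pos": [0, 0, -0.15], "twist": 0}])

```text
clock: 25.7
tcp_pos: [0.4747, 0.0107, 0.1246]
orientation: [-0.007, -0.156, 0.988, -0.001]
wrist_force: [-4.3, -7.3, -11.7]
finger_gap: 0.0493
```

Run:
```python
from h import *
s()
```

```text
t 25.7 tcpC [-113.95   -0.17  124.59] F_C [ -6.29  -5.74 -11.66] M [-1.39  1.   -0.07] gap 49.3
```

play_rows(moves=[{"claw": 4.8, "delta_pos": [0.1, 0, 0.3], "twist": 0}, {"claw": 4.8, "delta_pos": [0.2, 0, 0.4], "twist": 0}, {"claw": 6.5, "delta_pos": [0.2, 0, 0.4], "twist": 0}, {"claw": 6.8, "delta_pos": [0.2, 0, 0.4], "twist": 0}, {"claw": 6.8, "delta_pos": [0.2, 0, 0.1], "twist": 0}, {"claw": 6.8, "delta_pos": [0.2, 0, -0.6], "twist": 0}, {"claw": 6.8, "delta_pos": [0.2, 0, -2.5], "twist": 0}, {"claw": 6.8, "delta_pos": [0.2, 0, -5], "twist": 0}, {"claw": 6.8, "delta_pos": [0.2, 0, -5], "twist": 0}])

```text
clock: 26.82
tcp_pos: [0.4803, 0.0115, 0.1811]
orientation: [0.002, -0.157, 0.988, -0.001]
wrist_force: [-0.4, 0.0, -0.7]
finger_gap: 0.0677
```

Run:
```python
from h import *
s();im=snap("wrist","w13.png",(130,120,430,340),2.6);s()
```

```text
t 26.82 tcpC [-108.34   -1.07  181.09] F_C [-0.4   0.16 -0.74] M [-0.01  0.    0.05] gap 67.7
t 26.88 tcpC [-109.11   -0.73  179.78] F_C [-0.28  0.03 -0.65] M [-0.    0.03  0.02] gap 68.1
```

View pics/w13.png

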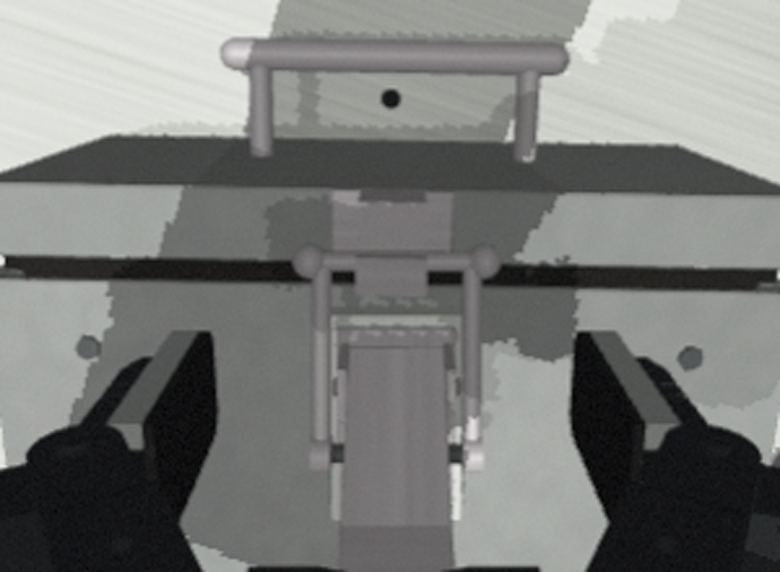

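Run:
```python
from h import *
print("obs kink row",120+525/2.6,"looppivot row",120+455/2.6)
for off in (0,.0017):
  for a in (.8,.9,1.0,1.1):
    pv=np.array([-.0795+off,.132]);u=np.array([np.cos(a),np.sin(a)]);n=np.array([-u[1],u[0]])
    q=lambda x,z:(lambda w:[w[0],0,w[1]])(pv+x*u+z*n)
    print(off,a,proj("wrist",c2w(q(.040,.008)))[0].round(0),proj("wrist",c2w(q(.0179,-.0022)))[0].round(0),np.round(np.array(q(.048,.008))*1e3,1))
```

```text
obs kink row 321.9230769230769 looppivot row 295.0
0 0.8 [281. 327.] [281. 295.] [-51.8   0.  172. ]
0 0.9 [281. 324.] [281. 294.] [-55.9   0.  174.6]
0 1.0 [281. 321.] [281. 293.] [-60.3   0.  176.7]
0 1.1 [281. 317.] [281. 292.] [-64.9   0.  178.4]
0.0017 0.8 [281. 330.] [281. 297.] [-50.1   0.  172. ]
0.0017 0.9 [281. 327.] [281. 297.] [-54.2   0.  174.6]
0.0017 1.0 [281. 323.] [281. 296.] [-58.6   0.  176.7]
0.0017 1.1 [281. 319.] [281. 295.] [-63.2   0.  178.4]
```

```bash
cat > path.py <<'E'
from h import *
st=get_state();R=Rt(st);t0=c2w([0,0,0])
def q(a,x=.050,z=.008):
    u=np.array([np.cos(a),np.sin(a)]);n=np.array([-u[1],u[0]]);w=np.array([-.0786,.132])+x*u+z*n;return w
def tool(w,y): return (R.T@(c2w([w[0]-.009,y,w[1]])-st["tcp_pos"])*100).round(2)
if __name__=="__main__":
    s();print("start",tool(q(1.0,.05,.022),.0006))
    for a in np.arange(1.0,-.01,-.1): print(round(a,1),tool(q(a),.0006),(q(a)*1e3-[9,0]).round(1))
E
python3 path.py
```

```text
t 26.88 tcpC [-109.11   -0.73  179.78] F_C [-0.28  0.03 -0.65] M [-0.    0.03  0.02] gap 68.1
start [-3.    0.08 -0.61]
1.0 [-4.18  0.05  0.15] [-67.3 178.4]
0.9 [-4.63  0.05  0.38] [-62.8 176.1]
0.8 [-5.06  0.04  0.65] [-58.5 173.4]
0.7 [-5.46  0.03  0.96] [-54.5 170.3]
0.6 [-5.82  0.02  1.31] [-50.9 166.8]
0.5 [-6.15  0.02  1.69] [-47.6 163. ]
0.4 [-6.44  0.01  2.11] [-44.7 158.8]
0.3 [-6.69  0.01  2.55] [-42.2 154.4]
0.2 [-6.89  0.01  3.02] [-40.2 149.8]
0.1 [-7.04  0.    3.5 ] [-38.6 145. ]
0.0 [-7.14  0.    4.  ] [-37.6 140. ]
```

play_rows(moves=[{"claw": 4, "delta_pos": [0.2, 0.05, -3], "twist": 0}, {"claw": 0, "delta_pos": [0.2, 0.05, -4], "twist": 0}, {"claw": 0, "delta_pos": [0, 0.05, -4], "twist": 0}, {"claw": 0, "delta_pos": [-1, 0.05, -4], "twist": 0}, {"claw": 0, "delta_pos": [-2, 0.05, -2.5], "twist": 0}, {"claw": 0, "delta_pos": [-2.8, 0.05, -0.6], "twist": 0}, {"claw": 0, "delta_pos": [-3.0, 0.05, -0.6], "twist": 0}, {"claw": 0, "delta_pos": [-3.6, 0.05, -0.2], "twist": 0}, {"claw": 0, "delta_pos": [-4.18, 0.05, 0.15], "twist": 0}, {"claw": 0, "delta_pos": [-4.4, 0.05, 0.27], "twist": 0}])

```text
clock: 28.12
tcp_pos: [0.5206, 0.0258, 0.1764]
orientation: [0.0, -0.157, 0.988, -0.0]
wrist_force: [-1.6, -1.3, 3.6]
finger_gap: 0.0002
```

```bash
python3 path.py | cut -c1-120
```

```text
t 28.12 tcpC [-65.7    0.8  176.36] F_C [-1.91 -0.8   3.64] M [-0.12  0.39  0.05] gap 0.2
start [ 1.34  0.   -0.96]
1.0 [ 0.16 -0.02 -0.2 ] [-67.3 178.4]
0.9 [-0.29 -0.03  0.02] [-62.8 176.1]
0.8 [-0.72 -0.03  0.29] [-58.5 173.4]
0.7 [-1.12 -0.04  0.6 ] [-54.5 170.3]
0.6 [-1.48 -0.05  0.95] [-50.9 166.8]
0.5 [-1.81 -0.05  1.34] [-47.6 163. ]
0.4 [-2.1  -0.06  1.75] [-44.7 158.8]
0.3 [-2.35 -0.06  2.19] [-42.2 154.4]
0.2 [-2.55 -0.07  2.66] [-40.2 149.8]
0.1 [-2.7  -0.07  3.14] [-38.6 145. ]
0.0 [-2.81 -0.07  3.64] [-37.6 140. ]
```

Contact with the lever. Press along the arc down to about 0.6.

play_rows(moves=[{"claw": 0, "delta_pos": [-0.3, 0, 0.05], "twist": 0}, {"claw": 0, "delta_pos": [-0.5, 0, 0.2], "twist": 0}, {"claw": 0, "delta_pos": [-0.72, 0, 0.35], "twist": 0}, {"claw": 0, "delta_pos": [-0.92, 0, 0.5], "twist": 0}, {"claw": 0, "delta_pos": [-1.12, 0, 0.68], "twist": 0}, {"claw": 0, "delta_pos": [-1.3, 0, 0.85], "twist": 0}, {"claw": 0, "delta_pos": [-1.48, 0, 1.05], "twist": 0}])

```text
clock: 29.0
tcp_pos: [0.5349, 0.0304, 0.1657]
orientation: [0.0, -0.157, 0.988, -0.0]
wrist_force: [-1.9, -1.0, 3.6]
finger_gap: 0.0001
```

```bash
python3 path.py | cut -c1-120
```

```text
t 29.0 tcpC [-50.67   1.08 165.7 ] F_C [-2.09 -0.44  3.63] M [-0.34  0.36  0.03] gap 0.1
start [ 2.84  0.   -2.03]
1.0 [ 1.66 -0.02 -1.27] [-67.3 178.4]
0.9 [ 1.21 -0.03 -1.04] [-62.8 176.1]
0.8 [ 0.78 -0.03 -0.77] [-58.5 173.4]
0.7 [ 0.38 -0.04 -0.46] [-54.5 170.3]
0.6 [ 0.02 -0.05 -0.11] [-50.9 166.8]
0.5 [-0.31 -0.05  0.27] [-47.6 163. ]
0.4 [-0.6  -0.06  0.69] [-44.7 158.8]
0.3 [-0.84 -0.06  1.13] [-42.2 154.4]
0.2 [-1.05 -0.07  1.59] [-40.2 149.8]
0.1 [-1.2  -0.07  2.08] [-38.6 145. ]
0.0 [-1.3  -0.07  2.57] [-37.6 140. ]
```

play_rows(moves=[{"claw": 0, "delta_pos": [-0.17, 0, 0.2], "twist": 0}, {"claw": 0, "delta_pos": [-0.31, 0, 0.4], "twist": 0}, {"claw": 0, "delta_pos": [-0.46, 0, 0.6], "twist": 0}, {"claw": 0, "delta_pos": [-0.6, 0, 0.82], "twist": 0}, {"claw": 0, "delta_pos": [-0.73, 0, 1.05], "twist": 0}, {"claw": 0, "delta_pos": [-0.84, 0, 1.28], "twist": 0}])

```text
clock: 29.75
tcp_pos: [0.5428, 0.0331, 0.1527]
orientation: [0.0, -0.157, 0.988, 0.0]
wrist_force: [0.3, 0.7, 3.9]
finger_gap: -0.0
```

```bash
python3 path.py | sed -n '1p;9,13p'
```

```text
t 29.75 tcpC [-42.34   1.35 152.74] F_C [0.47 0.55 3.94] M [-0.1  -0.14  0.02] gap -0.0
0.4 [ 0.23 -0.07 -0.61] [-44.7 158.8]
0.3 [-0.01 -0.08 -0.17] [-42.2 154.4]
0.2 [-0.21 -0.08  0.3 ] [-40.2 149.8]
0.1 [-0.37 -0.08  0.78] [-38.6 145. ]
0.0 [-0.47 -0.08  1.27] [-37.6 140. ]
```

play_rows(moves=[{"claw": 0, "delta_pos": [-0.1, 0, 0.2], "twist": 0}, {"claw": 0, "delta_pos": [-0.2, 0, 0.4], "twist": 0}, {"claw": 0, "delta_pos": [-0.25, 0, 0.6], "twist": 0}, {"claw": 0, "delta_pos": [-0.3, 0, 0.8], "twist": 0}, {"claw": 0, "delta_pos": [-0.35, 0, 0.95], "twist": 0}])

```text
clock: 30.38
tcp_pos: [0.5455, 0.0341, 0.143]
orientation: [-0.0, -0.157, 0.988, 0.0]
wrist_force: [1.5, -0.3, 2.6]
finger_gap: -0.0001
```

```bash
python3 path.py | sed -n '1p;9,13p'
```

```text
t 30.38 tcpC [-39.41   1.51 142.97] F_C [ 1.32 -0.66  2.6 ] M [-0.04 -0.15  0.02] gap -0.1
0.4 [ 0.53 -0.08 -1.59] [-44.7 158.8]
0.3 [ 0.28 -0.09 -1.14] [-42.2 154.4]
0.2 [ 0.08 -0.09 -0.68] [-40.2 149.8]
0.1 [-0.07 -0.09 -0.2 ] [-38.6 145. ]
0.0 [-0.18 -0.09  0.3 ] [-37.6 140. ]
```

play_rows(moves=[{"claw": 0, "delta_pos": [0, 0, 0.1], "twist": 0}, {"claw": 0, "delta_pos": [0, 0, 0.15], "twist": 0}])

```text
clock: 30.62
tcp_pos: [0.5456, 0.0341, 0.1418]
orientation: [-0.0, -0.157, 0.988, 0.0]
wrist_force: [0.2, 0.4, 5.2]
finger_gap: 0.0002
```

```bash
python3 path.py | sed -n '1p;9,13p'
```

```text
t 30.62 tcpC [-39.3    1.5  141.83] F_C [0.28 0.32 5.16] M [ 0.11 -0.02 -0.01] gap 0.2
0.4 [ 0.54 -0.08 -1.7 ] [-44.7 158.8]
0.3 [ 0.29 -0.08 -1.26] [-42.2 154.4]
0.2 [ 0.09 -0.09 -0.79] [-40.2 149.8]
0.1 [-0.06 -0.09 -0.31] [-38.6 145. ]
0.0 [-0.17 -0.09  0.18] [-37.6 140. ]
```

play_rows(moves=[{"claw": 0, "delta_pos": [0, 0, 0.1], "twist": 0}, {"claw": 0, "delta_pos": [0, 0, 0.1], "twist": 0}])

```text
clock: 30.88
tcp_pos: [0.5457, 0.0341, 0.1417]
orientation: [0.0, -0.157, 0.988, -0.0]
wrist_force: [-1.1, 0.9, 6.8]
finger_gap: -0.0002
```

play_rows(moves=[{"claw": 0, "delta_pos": [0, 0, 0.1], "twist": 0}, {"claw": 0, "delta_pos": [0, 0, 0.1], "twist": 0}])

```text
clock: 31.12
tcp_pos: [0.5458, 0.0341, 0.1415]
orientation: [0.001, -0.157, 0.988, -0.0]
wrist_force: [-2.4, 0.7, 11.7]
finger_gap: 0.0002
```

play_rows(moves=[{"claw": 0, "delta_pos": [0, 0, -0.5], "twist": 0}, {"claw": 0, "delta_pos": [0, 0, -2], "twist": 0}, {"claw": 0, "delta_pos": [1, 0, -5], "twist": 0}, {"claw": 0, "delta_pos": [3, 0, -8], "twist": 0}, {"claw": 0, "delta_pos": [5.5, 0, -10], "twist": 0}, {"claw": 0, "delta_pos": [7, 0, -10.3], "twist": 0}, {"claw": 0, "delta_pos": [7, 0, -10.3], "twist": 0}, {"claw": 0, "delta_pos": [7, 0, -10.3], "twist": 0}, {"claw": 0, "delta_pos": [7, 0, -10.3], "twist": 0}])

```text
clock: 32.25
tcp_pos: [0.4793, 0.0125, 0.2419]
orientation: [-0.001, -0.157, 0.988, 0.0]
wrist_force: [1.3, 0.3, -0.2]
finger_gap: -0.0003
```

Run:
```python
from h import *
s();im=snap("wrist","end.png");g=cv2.cvtColor(im,cv2.COLOR_RGB2GRAY).astype(float)
for y in(-.08,.08):  # profile along x at roof level across door edges
    xs=np.arange(-.135,-.09,.001);uv=proj("wrist",[c2w([x,y,.11]) for x in xs]).astype(np.float32)
    print(y,cv2.remap(g.astype(np.float32),uv[None,:,0],uv[None,:,1],1)[0].round().astype(int).tolist())
# profile along lever line on flat-lever plane z=.140
xs=np.arange(-.12,0,.003);uv=proj("wrist",[c2w([x,.0005,.138]) for x in xs]).astype(np.float32)
print(cv2.remap(g.astype(np.float32),uv[None,:,0],uv[None,:,1],1)[0].round().astype(int).tolist())
for q in["lever","lever_end","loop_bar","door"]:
    print(q,[(np.round(d["extent"]).tolist(),round(d["conf"],2)) for d in spotter.spot_in("wrist",q)[:2]])
for n,p in dict(flatTip=[-.0786+.058,0,.141],flatbase=[-.0786-.008,0,.14],openTip=[-.0786+.0246,0,.185],bar=[-.1115,0,.13],pv=[-.0786,0,.14]).items(): print(n,proj("wrist",c2w(p))[0].round(0))
for n in("scene","top"):
    im=snap(n);o=cv2.imread(f"pics/{n}.png")[...,::-1]
    for q in("positioner","wafer_box","wrench","cap_tray"): print(n,q,[np.round(d["extent"]).tolist() for d in spotter.spot_in(n,q)[:1]])
```

```text
t 32.25 tcpC [-1.0903e+02  1.8000e-01  2.4188e+02] F_C [ 1.32 -0.09 -0.15] M [-0.04 -0.    0.01] gap -0.3
-0.08 [67, 69, 70, 70, 68, 69, 68, 69, 69, 67, 100, 147, 160, 160, 161, 162, 160, 160, 160, 160, 161, 159, 158, 158, 158, 158, 157, 157, 159, 158, 155, 130, 74, 40, 37, 42, 87, 145, 164, 165, 155, 132, 114, 110, 110, 110]
0.08 [70, 70, 73, 72, 72, 74, 73, 72, 72, 71, 104, 141, 150, 152, 152, 151, 151, 151, 152, 150, 151, 152, 151, 152, 151, 152, 150, 151, 151, 150, 147, 116, 60, 35, 36, 37, 73, 131, 146, 147, 146, 145, 146, 145, 144, 145]
[113, 111, 98, 110, 112, 109, 106, 117, 112, 135, 113, 113, 135, 135, 119, 17, 18, 18, 18, 19, 18, 17, 17, 14, 19, 25, 28, 25, 27, 29, 26, 26, 27, 28, 27, 23, 24, 26, 27, 23]
lever [([250.0, 202.0, 314.0, 251.0], 0.63)]
lever_end [([249.0, 201.0, 313.0, 246.0], 0.66)]
loop_bar [([247.0, 197.0, 308.0, 249.0], 0.62)]
door [([154.0, 137.0, 404.0, 216.0], 0.76), ([426.0, 66.0, 560.0, 132.0], 0.62)]
flatTip [279. 300.]
flatbase [281. 232.]
openTip [280. 293.]
bar [281. 201.]
pv [280. 240.]
scene positioner [[307.0, 238.0, 342.0, 278.0]]
scene wafer_box [[208.0, 202.0, 236.0, 224.0]]
scene wrench [[181.0, 206.0, 198.0, 237.0]]
scene cap_tray [[350.0, 253.0, 377.0, 289.0]]
top positioner [[192.0, 184.0, 234.0, 222.0]]
top wafer_box []
top wrench []
top cap_tray [[155.0, 203.0, 186.0, 241.0]]
```

play_rows(moves=[{"claw": 0, "delta_pos": [3, 0, -3], "twist": 0}, {"claw": 0, "delta_pos": [4, 5, -5], "twist": 0}, {"claw": 0, "delta_pos": [4, 10, -5], "twist": 0}, {"claw": 0, "delta_pos": [4, 15, -5], "twist": 0}, {"claw": 0, "delta_pos": [4, 20, -5], "twist": 0}, {"claw": 0, "delta_pos": [4, 24, -5], "twist": 0}, {"claw": 0, "delta_pos": [4, 24, -5], "twist": 0}])

```text
clock: 33.88
tcp_pos: [0.3657, 0.2301, 0.2929]
orientation: [0.0, -0.159, 0.987, 0.0]
wrist_force: [0.2, 1.0, 0.1]
finger_gap: -0.0002
```

Run:
```python
from h import *
s();c=["lever","loop_bar","lever_pivot","wafer_box"]
for n in("scene","top"):
    im=snap(n);cv2.imwrite(f"pics/{n}2.png",im[...,::-1])
    for q in c: print(n,q,[(np.round(d["extent"]).tolist(),round(d["conf"],2)) for d in spotter.spot_in(n,q)[:2]])
    for k,a in (("flat",0.),("a.2",.2),("up1",1.)):
        P=[[-.079+.058*np.cos(a)-.008*np.sin(a),y,.132+.058*np.sin(a)+.008*np.cos(a)] for y in(-.013,.013)]
        print(k,proj(n,[c2w(p) for p in P]).round(1).tolist())
    g=cv2.cvtColor(im,cv2.COLOR_RGB2GRAY).astype(np.float32)
    xs=np.arange(-.115,.02,.003);
    for y in(0.,.03):
        uv=proj(n,[c2w([x,y,.14 if y==0 else .11]) for x in xs]).astype(np.float32);print(cv2.remap(g,uv[None,:,0],uv[None,:,1],1)[0].round().astype(int).tolist())
```

```text
t 33.88 tcpC [-154.14  241.48  292.89] F_C [0.48 0.88 0.1 ] M [-0.06 -0.03 -0.03] gap -0.2
scene lever [([252.0, 178.0, 277.0, 198.0], 0.77), ([350.0, 252.0, 378.0, 289.0], 0.55)]
scene loop_bar []
scene lever_pivot [([251.0, 180.0, 276.0, 203.0], 0.96), ([253.0, 176.0, 276.0, 198.0], 0.43)]
scene wafer_box [([205.0, 200.0, 236.0, 224.0], 0.7)]
flat [[252.9, 193.5], [261.6, 196.0]]
a.2 [[253.1, 190.0], [261.8, 192.5]]
up1 [[257.1, 173.8], [265.9, 176.2]]
[139, 135, 130, 128, 130, 114, 81, 77, 74, 75, 84, 102, 121, 124, 124, 124, 125, 125, 125, 124, 125, 125, 125, 125, 125, 124, 122, 116, 115, 117, 113, 96, 69, 46, 60, 72, 80, 85, 74, 67, 67, 70, 83, 97, 103]
[106, 104, 102, 100, 99, 84, 75, 91, 102, 104, 105, 105, 105, 106, 105, 105, 105, 105, 104, 103, 103, 103, 104, 105, 105, 105, 105, 105, 105, 105, 105, 105, 104, 104, 103, 104, 104, 104, 104, 103, 104, 104, 104, 103, 103]
top lever [([300.0, 188.0, 329.0, 235.0], 0.79)]
top loop_bar [([304.0, 192.0, 329.0, 236.0], 0.74), ([305.0, 208.0, 329.0, 233.0], 0.72)]
top lever_pivot [([297.0, 189.0, 327.0, 231.0], 0.62)]
top wafer_box [([242.0, 136.0, 361.0, 241.0], 0.64)]
flat [[311.0, 190.5], [300.3, 193.6]]
a.2 [[311.7, 190.6], [300.9, 193.6]]
up1 [[316.9, 200.0], [305.8, 203.1]]
[108, 110, 113, 107, 91, 82, 87, 100, 107, 98, 97, 107, 110, 111, 113, 111, 110, 110, 110, 111, 112, 111, 110, 110, 111, 111, 110, 108, 109, 108, 108, 103, 91, 83, 86, 86, 85, 84, 85, 85, 84, 84, 86, 86, 85]
[83, 77, 73, 72, 56, 48, 67, 80, 81, 81, 81, 81, 80, 81, 82, 83, 83, 82, 82, 81, 85, 86, 86, 86, 87, 88, 87, 87, 87, 88, 87, 85, 86, 86, 86, 87, 86, 85, 86, 87, 86, 86, 83, 85, 87]
```

```bash
python3 -c "
from h import *
print(env.hand_in())"
```

```text
the job is handed in; nothing more can be done
None
```

The chamber is closed and latched, and I handed the job in at about 34 s on the clock. There was no verdict, only the acknowledgement.

- **Door:** I pushed it in slow 1–2 mm steps until the gasket answered with about 10 N.
- **Loop:** My first grips on the knobs slipped while I was pulling the lever open, so I gripped again deeper and harder at 80 N. I lowered the bar onto the throat floor, which I felt at up to 24 N, a bit firmer than planned. Then I drew it in to about 12 N. Lifting it gently met the lip at about 12 N, and the picture after letting go showed the bar under the lip.
- **Lever:** I pressed it down along its arc at about 4 N. The readings fell to about 2.6 N near the bottom, then rose steeply at the stop. I backed off at 12 N.

**Last checks**
- **Door:** its outer face is about 26 mm in front of the roof edge, as it should be when shut. The gap at its inner edge read 4.7–5.1 mm against a nominal 4 mm, which I put down to measuring error.
- **Lever:** both fixed cameras show it ending where a flat lever should.
- **Loose things:** the positioner, wrench, cap tray and wafer box are where they were, to within a few pixels. In the last top-camera pictures the network did not find the wrench or a credible wafer box, so those two rest on the scene camera.
- **Robot:** the arm stands clear and touches nothing.

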